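Put the cleaning tablets back in their child-resistant tub and nest the dosing cups

ROBOT

A 6-joint arm with a two-finger parallel gripper is mounted at the origin on the work surface. World frame = base frame: x ahead of the robot, y to its left, z up, the work surface at z = 0. Lengths are in m, angles in rad, forces in N, time in s.
With the tool pointing down it reaches from about 0.3 to 0.875 m from the base axis. Payload 6.4 kg.
Tool frame: the origin (TCP) lies at the very end of the fingers, on their centre line; the grasp point (between the pads) lies 19 mm behind it; z points along the fingers, y is the direction in which the jaws open and shut (so a half turn about z gives the same grasp; the last joint's range is limited). The gripper opens to 88 mm and grips with 3 to 60 N. Pads are 18 mm wide; open, the fingers measure 123 mm over their backs; the gripper's body (75 mm by 187 mm) begins 45 mm behind the grasp point.
Start: joints at [1.019, 0.181, 1.607, -0, 1.354, -0.206], TCP at [0.195, 0.541, 0.239] pointing down, gripper open.
Joint ranges: [-2.99, 2.99], [-0.89, 2.07], [0.3, 2.58], [-1.14, 4.28], [0, 2.63], [-3.12, 3.12]. Speed limits (rad/s): [2.57, 2.57, 3.01, 3.14, 3.14, 3.14].

INTERFACE

Orientations are given as a 3x3 rotation matrix whose columns are the frame's x, y, z axes.
In Python, from rig import get_obs, get_image, camera_info, hand_in gives the robot as it stands. The module is installed in compiled form; this text tells all that it offers.
- The arm moves only by the tool apply_moves, never from a script. Its argument "steps" is a list of rows, each a list of 2 entries, a list of its own where there are three numbers: the shift along the world's x, y, z in mm, then the turn about the world's z in rad. A call has 1 to 10 rows; each row shifts and turns the commanded pose from where the row before left it; what a row does not reach is not made up. A row lasts 1/10 s, in which the tool goes at most 50 mm and 8.59 degrees, less where a joint would pass 70% of its speed; a pose out of reach is approached as far as the arm can. A call with a gripper value outside its range is refused whole. "claw" is the finger opening in mm, from 0 to 88.1, set as the call begins (left out, the last holds). The fingers move at their own pace and stop on an object; the grip force is fixed at half the most. Time passes only in rows, so rows that do not move let the fingers close. It gives the time, the measured TCP pose, the force and the opening at its end, in the units of the state.
- get_obs(): the state, without advancing time (a new reading comes with each control period).
- get_image(name): name is "scene" or "top"; returns (picture, depth): 420x560x3 uint8, red, green, blue; 420x560 float32, m along the optical axis (not along the pixel's ray), 0 where there is no reading.
- camera_info(name): a dict with "fovy" (degrees; the focal length in pixels is half the picture's height over the tangent of half this angle, whatever the lens; pixels are square), "cx", "cy" (the principal point, pixels), "k1" (the pictures are not rectified: a ray, as slopes to the right and down, at radius r is drawn at 1 + k1 r^2 times it, then the intrinsics apply), "world_to_cam" (4x4, takes a point from world to camera coordinates). Camera axes: x right, y up, looking along -z (the intrinsics and any distortion apply to the point x, -y, -z); pixel columns grow to the right and rows downward; lengths in m; the calibration is good to about 2 mm. A picture is of the moment at which its call begins. camera_info takes no time and is no camera call.
- hand_in(): hands the job in, once; it reports no verdict.
The state is a dict: "time": time; "joint_positions": joint angles; "joint_velocities": joint speeds; "effort": joint torques, N m; "eef_pos": TCP position; "orientation": TCP orientation; "contact_force": force on the tool from outside, world axes, zero at the start; "wrist_torque": the same for the moment, N m; "finger_gap": finger opening in m.
Only numpy, scipy, OpenCV 4.12 (cv2) and the standard library are available. Lean on these libraries where they do the work, as an engineer would, in place of code of your own. Each camera call takes 0.05 s, during which the arm holds its last target.

TASK

Clear up after descaling the steamer: press the tub's child-resistant cap down hard and turn it anticlockwise to open it, take it off, drop every loose white cleaning tablet into the tub, then put the cap back and press and turn it until it is locked again. Nest all the loose steel cups one inside another, upright, in the cup that stands on the cork mat, and leave the bowl, the steamer tiers and the jar where they are.

Things in the scene. Friction and masses are not known exactly. Their poses are not given: they have to be found in the camera images.
- tub: squat white plastic tub screwed to the surface, 66 tall, body 80 across up to 40 high, then a neck with an open mouth 43 across; origin at the centre of its underside, z up. Two small grey marks on its shoulder lie on its x axis, at +x and -x: they show the locked direction of the cap.
- tub_mouth (a point): centre of the tub's mouth, at the top of the neck, 66 above the tub's underside; axes as the tub's. The neck has two rims under which the cap's lugs hold; the openings between them, where the lugs pass, lie 60 degrees anticlockwise (seen from above) from the x axis, one on each side.
- collar (a joint): how far (m) the sprung grey ring round the tub's neck, under the cap, is pressed down: 0 at rest (its top 52.5 above the tub's underside), 0.007 at most. It takes 6 N to start and 1.2 N more per mm.
- cap_c (a point): centre of the child-resistant cap: round ribbed white plastic, 66 across, 37.5 tall, solid in its upper 15 mm, hollow below; this point is on its axis half-way up. A grey bar across the top lies along its x axis, and two lugs in the skirt on the same axis: a half turn changes nothing. Locked (as at the start): x axis parallel to the tub's, this point 5 above the mouth, about 7 degrees of play.
- cap_top (a point): centre of the cap's top. To open: press the cap 5 to 6.5 mm down (about 13 N), keep pressing and turn it 60 degrees (40 to 80 will do) anticlockwise seen from above, lift it straight off. To lock: lower it with its x axis 60 degrees anticlockwise of the tub's, press to the same depth, turn it 60 degrees clockwise until the x axes are parallel, let it rise.
- mat: round cork mat fixed to the surface, 96 across, 4 thick; origin at the centre of its underside
- stackcup_c (a point): the cup that stands on the cork mat, into which the others go: thick-bottomed round steel cup, 46 tall, 64 across the rim (top 10 nearly straight-sided), 40 across the foot, wall 2.5, only 24 deep inside. This point is on its axis half-way up, z along the axis. A cup nested in another sits 22 higher, with about 2 of play.
- cup1_c (a point): thick-bottomed round steel cup, 46 tall, 64 across the rim (top 10 nearly straight-sided), 40 across the foot, wall 2.5, only 24 deep inside. This point is on its axis half-way up, z along the axis. A cup nested in another sits 22 higher, with about 2 of play. May be absent.
- cup2_c (a point): thick-bottomed round steel cup, 46 tall, 64 across the rim (top 10 nearly straight-sided), 40 across the foot, wall 2.5, only 24 deep inside. This point is on its axis half-way up, z along the axis. A cup nested in another sits 22 higher, with about 2 of play. May be absent.
- cup3_c (a point): thick-bottomed round steel cup, 46 tall, 64 across the rim (top 10 nearly straight-sided), 40 across the foot, wall 2.5, only 24 deep inside. This point is on its axis half-way up, z along the axis. A cup nested in another sits 22 higher, with about 2 of play. May be absent.
- tab1_c (a point): hard white cleaning tablet, a plain block 30 (its x) by 18 (its y) by 12 (its z); this point is its centre. May be absent.
- tab2_c (a point): hard white cleaning tablet, a plain block 30 (its x) by 18 (its y) by 12 (its z); this point is its centre. May be absent.
- tab3_c (a point): hard white cleaning tablet, a plain block 30 (its x) by 18 (its y) by 12 (its z); this point is its centre. May be absent.
- bowl: blue ceramic bowl, 150 across, 65 tall, a bystander; origin under its centre
- steamer1: lower of two stacked bamboo steamer tiers, bystanders, 152 across, 43 tall each; origin under its centre
- steamer2: upper steamer tier; origin under its centre
- jar: glass jar with a steel lid, 48 across, 75 tall, a bystander; origin under its centre
- spoon: steel spoon lying on the surface, 150 long along its x, a bystander; origin near its middle
- saucer: small white saucer, 90 across, 14 tall, a bystander; origin under its centre
- sponge: yellow sponge block, 100 by 65 by 28, a bystander; origin under its centre

How it is judged:
By the outcome, as a careful person would: the job done as asked, in the order asked, and still so for the second after the job is handed in, with the robot touching nothing.
Of cup1, cup2, cup3 only 2 to 3 are there at a start; the rules pass over those that are not, and their reading is None.
Of tab1, tab2, tab3 only 2 to 3 are there at a start; the rules pass over those that are not, and their reading is None.
At some moment in a run one of tab1, tab2, tab3, cup1, cup2, cup3 may be knocked a few centimetres aside while the robot is not near it.
Once in a run the grip may slacken for a moment while it holds something.
It also fails if it takes over 210 s, if anything falls off the work surface, if the arm or the gripper's body presses on something with over 40 N, if the wrist force passes 120 N, or if a joint passes its speed limit or range.

## Working session

There is one attempt and no reset: what is moved stays moved. The work goes in short steps, Python scripts to look and compute and a tool call to move; the robot and the scene stay as the last step left them, time stands still between calls to the robot, and variables do not carry over. Pictures are saved under pics/ and viewed, and the job is handed in when it is done.

Besides the shell and the picture viewer there is one more tool, called after "Request:" by a JSON object that holds its "fn" and its "kwargs". apply_moves: Moves the arm, as the interface text tells. Its arguments: {"type":"object","properties":{"steps":{"type":"array","items":{"type":"array"}},"claw":{"type":"number"}},"required":["steps"]}

```bash
mkdir -p pics; cat > h.py <<'E'
import numpy as np, cv2
from rig import get_obs, get_image, camera_info, hand_in
def cam(n):
    c=camera_info(n); f=210/np.tan(np.radians(c['fovy'])/2); return c,f
def pix2w(n,u,v,z=None,d=None):
    """pixel -> world with known height z, or depth d"""
    c,f=cam(n); K=np.array([[f,0,c['cx']],[0,f,c['cy']],[0,0,1.]])
    p=cv2.undistortPoints(np.array([[[u,v]]],float),K,np.array([c['k1'],0,0,0,0.])).ravel()
    # exact inversion
    q=((u-c['cx'])/f,(v-c['cy'])/f); x=np.array(q)
    for _ in range(50): x=np.array(q)/(1+c['k1']*(x@x))
    ray=np.array([x[0],-x[1],-1.]); T=np.linalg.inv(np.array(c['world_to_cam']))
    o=T[:3,3]; r=T[:3,:3]@ray
    s=d if d is not None else (z-o[2])/r[2]
    return o+s*r
def w2pix(n,P):
    c,f=cam(n); q=np.array(c['world_to_cam'])@np.append(P,1); x=np.array([q[0],-q[1]])/-q[2]
    x=x*(1+c['k1']*(x@x)); return x*f+[c['cx'],c['cy']]
def cloud(n,depth):
    c,f=cam(n); v,u=np.mgrid[0:420,0:560]; q=np.stack([(u-c['cx'])/f,(v-c['cy'])/f],-1); x=q.copy()
    for _ in range(50): x=q/(1+c['k1']*(x**2).sum(-1,keepdims=True))
    ray=np.stack([x[...,0],-x[...,1],-np.ones_like(x[...,0])],-1); T=np.linalg.inv(np.array(c['world_to_cam']))
    P=ray*depth[...,None]@T[:3,:3].T+T[:3,3]; P[depth==0]=np.nan; return P
def snap(tag,names=('top','scene')):
    out={}
    for n in names:
        im,d=get_image(n); cv2.imwrite(f'pics/{tag}_{n}.png',im[...,::-1]); np.save(f'pics/{tag}_{n}.npy',d); out[n]=(im,d)
    return out
def crop(tag,n,u0,v0,u1,v1,s):
    im=cv2.imread(f'pics/{tag}_{n}.png')[v0:v1,u0:u1]; cv2.imwrite(f'pics/{tag}_{n}_c{u0}_{v0}.png',cv2.resize(im,None,fx=s,fy=s,interpolation=cv2.INTER_CUBIC))
def heights(tag,n='top'):
    return cloud(n,np.load(f'pics/{tag}_{n}.npy'))
E
python3 - <<'E'
from h import *
snap('a')
for n in('top','scene'): print(camera_info(n))
print(get_obs())
E
```

```text
{'fovy': 51.990707785024696, 'cx': 283.597505568156, 'cy': 205.04294693034743, 'k1': -0.039515640741166806, 'world_to_cam': array([[ 0.01444118, -0.99981512,  0.01269569, -0.03565483],
       [ 0.99259966,  0.0158657 ,  0.12039182, -0.50203143],
       [-0.12057098,  0.01086314,  0.99264527, -1.16093624],
       [ 0.        ,  0.        ,  0.        ,  1.        ]])}
{'fovy': 57.147184271727895, 'cx': 274.26604263777716, 'cy': 209.97179668975753, 'k1': -0.032598741929429964, 'world_to_cam': array([[-0.36173223,  0.93222198, -0.01058189,  0.17669624],
       [-0.766983  , -0.29112324,  0.57182545,  0.33384708],
       [ 0.52998762,  0.21496382,  0.82030706, -1.53509758],
       [ 0.        ,  0.        ,  0.        ,  1.        ]])}
{'time': 0.1, 'joint_positions': array([ 1.01869028e+00,  1.81454006e-01,  1.60791147e+00, -1.25458006e-05,
        1.35376957e+00, -2.06284361e-01]), 'joint_velocities': array([ 0.00100253, -0.00139704, -0.00235541,  0.00030284,  0.00195014,
       -0.00010628]), 'effort': array([ 1.99838280e-03, -4.34811580e+01, -3.42698622e+01,  7.05667189e-02,
        3.38299375e-02, -1.53884423e-05]), 'eef_pos': array([0.19463078, 0.54055112, 0.23790571]), 'orientation': array([[-9.40798040e-01,  3.38966679e-01, -7.98524040e-04],
       [ 3.38967484e-01,  9.40797164e-01, -1.31965048e-03],
       [ 3.03931612e-04, -1.51219827e-03, -9.99998810e-01]]), 'contact_force': array([0.14945085, 0.40644428, 0.25729105]), 'wrist_torque': array([-0.03501213, -0.03444257, -0.02746786]), 'finger_gap': 0.08777004157072363}
```

View pics/a_top.png

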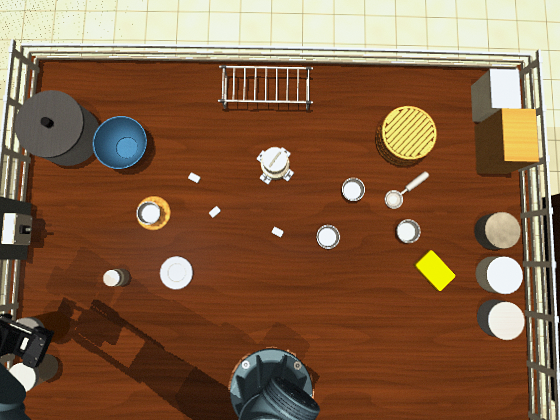

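View pics/a_scene.png

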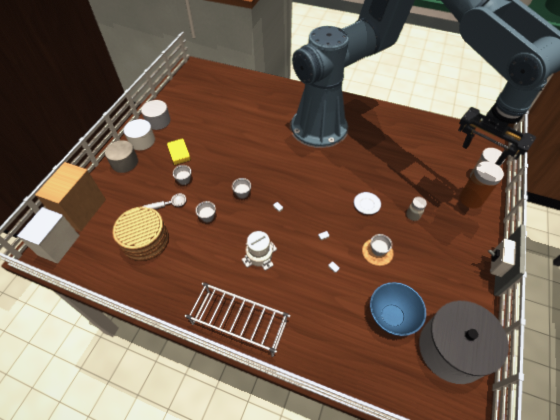

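The top view shows the tub at (275,162), loose cups at (353,189), (328,236) and (408,231), the mat cup at (150,212), and tablets at (194,177), (214,211) and (277,231). I'll measure these.

```bash
python3 - <<'E'
from h import *
crop('a','top',240,130,310,195,10)
crop('a','scene',235,220,285,275,10)
crop('a','top',180,160,300,245,6)
P=heights('a')
def fit(name,u,v,w,zlo,zhi):
    Q=P[v-w:v+w,u-w:u+w].reshape(-1,3); Q=Q[(Q[:,2]>zlo)&(Q[:,2]<zhi)]
    (cx,cy),r=cv2.minEnclosingCircle(Q[:,:2].astype(np.float32)*1000)
    print(name,'mean',Q.mean(0).round(4),'circ',round(cx,1),round(cy,1),'d',round(2*r,1),'n',len(Q),'zmax',Q[:,2].max().round(4), 'R',np.hypot(cx,cy).round())
    return Q
for n,u,v in [('c1',353,189),('c2',328,236),('c3',408,231)]: fit(n,u,v,18,.036,.06)
fit('stack',150,212,18,.04,.06)
fit('cap',274,159,22,.085,.1)
for n,u,v in [('t1',194,177),('t2',214,211),('t3',277,231)]:
    Q=fit(n,u,v,12,.007,.02); r=cv2.minAreaRect(Q[:,:2].astype(np.float32)*1000); print(r)
E
```

```text
c1 mean [ 0.5495 -0.2208  0.0428] circ 547.7 -218.7 d 64.3 n 92 zmax 0.048 R 590.0
c2 mean [ 0.416  -0.1517  0.0432] circ 416.3 -149.1 d 63.7 n 82 zmax 0.0494 R 442.0
c3 mean [ 0.4369 -0.3733  0.0424] circ 437.5 -370.7 d 65.6 n 110 zmax 0.0495 R 573.0
stack mean [0.4734 0.3411 0.0463] circ 473.8 340.3 d 65.0 n 98 zmax 0.053 R 583.0
cap mean [ 0.6182 -0.0012  0.0884] circ 617.9 -0.5 d 66.1 n 434 zmax 0.0948 R 618.0
t1 mean [0.5794 0.2283 0.0104] circ 579.7 228.4 d 32.0 n 60 zmax 0.016 R 623.0
((579.3156127929688, 228.80038452148438), (30.318166732788086, 17.791522979736328), 64.79688262939453)
t2 mean [0.4823 0.1664 0.0103] circ 482.3 165.9 d 31.8 n 57 zmax 0.0154 R 510.0
((482.6656494140625, 166.3752899169922), (17.357128143310547, 29.571096420288086), 42.10309600830078)
t3 mean [ 0.4289 -0.011   0.0105] circ 428.5 -10.4 d 32.4 n 61 zmax 0.0148 R 429.0
((429.19561767578125, -10.369346618652344), (28.697389602661133, 17.66575813293457), 64.43115234375)
```

```bash
ls pics
```

```text
a_scene.npy
a_scene.png
a_scene_c235_220.png
a_top.npy
a_top.png
a_top_c180_160.png
a_top_c240_130.png
```

View pics/a_top_c240_130.png

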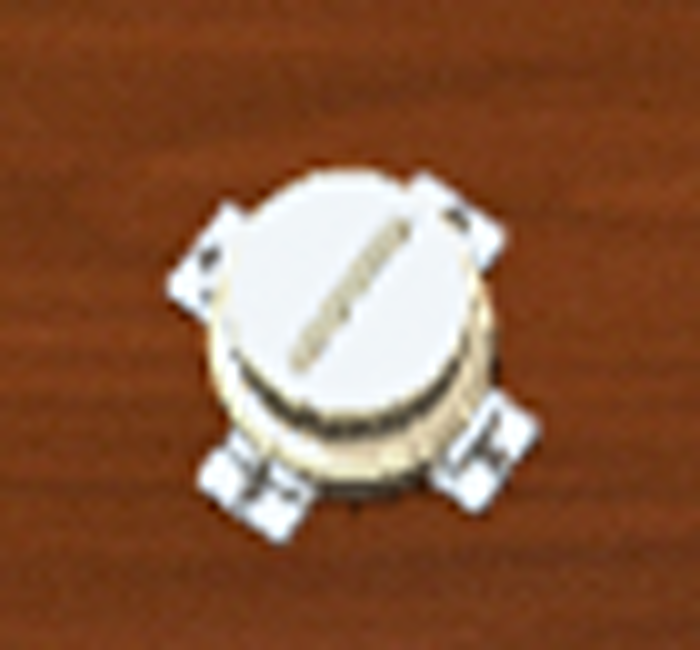

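View pics/a_top_c180_160.png

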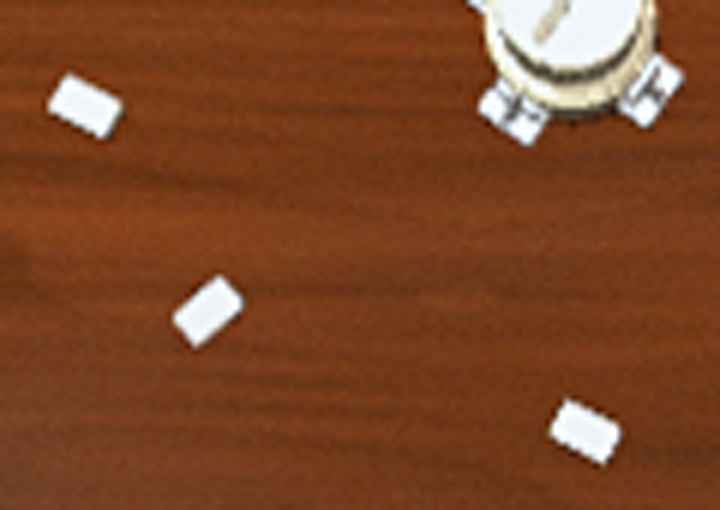

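View pics/a_scene_c235_220.png

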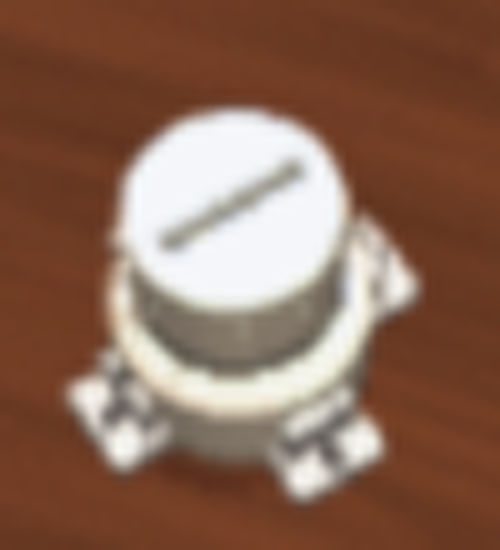

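```bash
python3 - <<'E'
from h import *
def pr(n,a,b):
    A=pix2w(n,*a,z=.0897);B=pix2w(n,*b,z=.0897); d=B-A; print(n,A.round(4),B.round(4),'mid',((A+B)/2).round(4),'ang',np.degrees(np.arctan2(d[1],d[0])),'len',np.linalg.norm(d))
pr('top',(269.5,166),(280,152.3)); pr('scene',(251,244),(264.5,236.3))
# scene-camera check of positions
P=heights('a','scene')
def fit(name,X,zlo,zhi,w=.05):
    Q=P.reshape(-1,3); Q=Q[np.isfinite(Q).all(1)]; Q=Q[(np.hypot(Q[:,0]-X[0],Q[:,1]-X[1])<w)&(Q[:,2]>zlo)&(Q[:,2]<zhi)]
    (cx,cy),r=cv2.minEnclosingCircle(Q[:,:2].astype(np.float32)*1000); print(name,round(cx,1),round(cy,1),round(2*r,1),len(Q),cv2.minAreaRect(Q[:,:2].astype(np.float32)*1000))
fit('cap',(.618,-.001),.087,.1); fit('c1',(.548,-.219),.036,.06);fit('c2',(.416,-.149),.036,.06);fit('c3',(.437,-.371),.036,.06);fit('st',(.474,.34),.04,.06)
fit('t1',(.579,.228),.007,.02,.03);fit('t2',(.482,.166),.007,.02,.03);fit('t3',(.429,-.011),.007,.02,.03)
o=get_obs(); R=o['orientation']; print('jaw y ang',np.degrees(np.arctan2(R[1,1],R[0,1])))
E
```

```text
top [0.5992 0.0116 0.0897] [ 0.637  -0.0157  0.0897] mid [ 0.6181 -0.0021  0.0897] ang -35.89691658022893 len 0.046595972238999125
scene [ 0.6372 -0.0142  0.0897] [0.5989 0.0129 0.0897] mid [ 0.6181 -0.0007  0.0897] ang 144.78759482869435 len 0.04694077974530384
cap 618.6 -0.5 67.2 342 ((618.1534423828125, -0.3494453430175781), (63.696693420410156, 63.72940444946289), 67.41130065917969)
c1 547.7 -217.5 67.2 112 ((547.7205200195312, -217.92201232910156), (63.06428527832031, 61.66100311279297), 59.19526290893555)
c2 415.4 -147.7 66.8 101 ((417.0841369628906, -148.0782012939453), (63.0838508605957, 60.89788055419922), 22.997255325317383)
c3 437.8 -368.3 68.4 89 ((435.91644287109375, -368.61639404296875), (64.67892456054688, 62.74458312988281), 82.72477722167969)
st 473.4 342.1 64.1 125 ((473.3127746582031, 341.67425537109375), (63.36478805541992, 59.09877014160156), 29.17229461669922)
t1 579.0 229.8 32.0 63 ((579.1482543945312, 229.0883026123047), (30.1174259185791, 19.06036376953125), 59.50642395019531)
t2 479.1 164.7 38.7 54 ((478.23382568359375, 164.30160522460938), (30.6452693939209, 29.26146125793457), 41.39506530761719)
t3 436.0 -13.4 39.7 47 ((433.70611572265625, -12.306447982788086), (31.24819564819336, 30.77666473388672), 50.48991012573242)
jaw y ang 70.18604529406697
```

Request:
{"fn": "apply_moves", "kwargs": {"steps": [[[28,-36,0],-0.07],[[28,-36,0],-0.07],[[28,-36,0],-0.07],[[28,-36,0],-0.07],[[28,-36,0],-0.07],[[28,-36,0],-0.07],[[28,-36,0],-0.07],[[28,-36,0],-0.07],[[28,-36,0],-0.07],[[28,-36,0],-0.07]], "claw": 88}}

```text
time: 1.1
eef_pos: [0.4755, 0.1793, 0.2385]
orientation: [[-0.499, 0.867, -0.0], [0.867, 0.499, 0.0], [0.0, -0.0, -1.0]]
contact_force: [-0.4, 0.2, 0.9]
finger_gap: 0.0881
```

Request:
{"fn": "apply_moves", "kwargs": {"steps": [[[28,-36,0],-0.07],[[28,-36,0],-0.07],[[28,-36,0],-0.07],[[28,-36,0],-0.07],[[31,-37,0],-0.07],[[0,0,-40],0],[[0,0,-40],0],[[0,0,0],0]]}}

```text
time: 1.9
eef_pos: [0.6134, 0.0002, 0.1519]
orientation: [[-0.173, 0.985, -0.012], [0.985, 0.173, 0.002], [0.005, -0.012, -1.0]]
contact_force: [-0.1, 0.5, -0.9]
finger_gap: 0.0883
```

```bash
cat > p.py <<'E'
from h import *
o=get_obs(); R=o['orientation']
print('t',round(o['time'],2),'tcp',(o['eef_pos']*1000).round(1),'jaw',np.degrees(np.arctan2(R[1,1],R[0,1])).round(2),'q',o['joint_positions'].round(2),'F',o['contact_force'].round(1),'gap',round(o['finger_gap']*1000,1))
E
python3 p.py
```

```text
t 1.9 tcp [6.134e+02 2.000e-01 1.519e+02] jaw 9.97 q [-0.19  0.36  1.57 -0.    1.23 -0.37] F [-0.1  0.5 -0.9] gap 88.3
```

Request:
{"fn": "apply_moves", "kwargs": {"steps": [[[0,0,0],0],[[0,0,0],0],[[0,0,0],0]]}}

```text
time: 2.2
eef_pos: [0.6194, 0.0001, 0.1615]
orientation: [[-0.175, 0.985, 0.004], [0.985, 0.175, -0.001], [-0.002, 0.004, -1.0]]
contact_force: [0.7, 1.2, -0.1]
finger_gap: 0.0878
```

```bash
python3 p.py; python3 -c "
from h import *
snap('b')"
```

```text
t 2.2 tcp [6.194e+02 1.000e-01 1.615e+02] jaw 10.07 q [-0.19  0.35  1.56  0.    1.23 -0.37] F [ 0.7  1.2 -0.1] gap 87.8
```

View pics/b_scene.png

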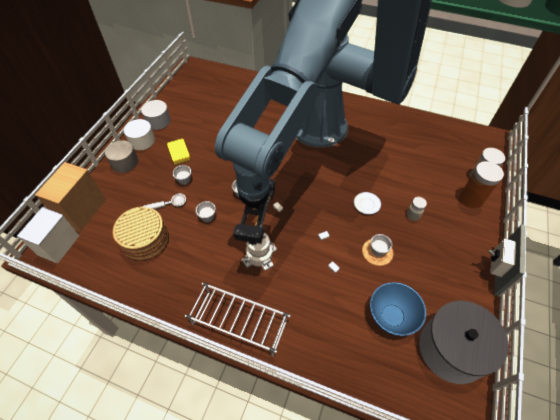

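Request:
{"fn": "apply_moves", "kwargs": {"steps": [[[0,0,-20],0],[[0,0,-20],0],[[0,0,-20],0],[[0,0,-15],0],[[0,-1,-10],0],[[0,0,-5],0],[[0,0,-3],0],[[0,0,0],0],[[0,0,0],0],[[0,0,0],0]]}}

```text
time: 3.3
eef_pos: [0.6184, -0.0011, 0.0664]
orientation: [[-0.174, 0.985, 0.001], [0.985, 0.174, -0.0], [-0.0, 0.001, -1.0]]
contact_force: [-0.4, -0.0, -0.7]
finger_gap: 0.0879
```

Request:
{"fn": "apply_moves", "kwargs": {"steps": [[[0,0,0],0],[[0,0,0],0],[[0,0,0],0],[[0,0,0],0],[[0,0,0],0],[[0,0,0],0],[[0,0,0],0],[[0,0,0],0]], "claw": 50}}

```text
time: 4.1
eef_pos: [0.618, -0.001, 0.0659]
orientation: [[-0.174, 0.985, 0.0], [0.985, 0.174, -0.0], [-0.0, 0.0, -1.0]]
contact_force: [0.1, -0.2, 2.5]
finger_gap: 0.0652
```

```bash
python3 p.py
```

```text
t 4.1 tcp [618.   -1.   65.9] jaw 10.03 q [-0.19  0.47  1.61  0.    1.06 -0.37] F [ 0.1 -0.2  2.5] gap 65.2
```

Request:
{"fn": "apply_moves", "kwargs": {"steps": [[[0,0,-1],0],[[0,0,-1],0],[[0,0,-1],0],[[0,0,-1],0],[[0,0,-1],0],[[0,0,-1],0],[[0,0,0],0],[[0,0,0],0],[[0,0,0],0]]}}

```text
time: 5.0
eef_pos: [0.6181, -0.001, 0.061]
orientation: [[-0.174, 0.985, 0.0], [0.985, 0.174, -0.0], [-0.0, 0.0, -1.0]]
contact_force: [-4.2, 1.0, 11.4]
finger_gap: 0.0649
```

```bash
python3 p.py
```

```text
t 5.0 tcp [618.1  -1.   61. ] jaw 10.04 q [-0.19  0.48  1.61 -0.    1.05 -0.37] F [-4.2  1.  11.4] gap 64.9
```

Request:
{"fn": "apply_moves", "kwargs": {"steps": [[[0,0,-1],0],[[0,0,0],0],[[0,0,0],0],[[0,0,0],0]]}}

```text
time: 5.4
eef_pos: [0.6181, -0.001, 0.0602]
orientation: [[-0.174, 0.985, 0.0], [0.985, 0.174, -0.0], [-0.0, 0.0, -1.0]]
contact_force: [-5.7, 0.5, 12.0]
finger_gap: 0.065
```

```bash
python3 p.py
```

```text
t 5.4 tcp [618.1  -1.   60.2] jaw 10.04 q [-0.19  0.48  1.61 -0.    1.05 -0.37] F [-5.7  0.5 12. ] gap 65.0
```

Request:
{"fn": "apply_moves", "kwargs": {"steps": [[[0,0,0],0.1],[[0,0,0],0.1],[[0,0,0],0.1],[[0,0,0],0.1],[[0,0,0],0.1],[[0,0,0],0.1],[[0,0,0],0.1],[[0,0,0],0.1],[[0,0,0],0.1],[[0,0,0],0.1]]}}

```text
time: 6.4
eef_pos: [0.6201, -0.0015, 0.0611]
orientation: [[-0.924, 0.382, 0.005], [0.382, 0.924, -0.001], [-0.005, 0.001, -1.0]]
contact_force: [-0.0, -0.7, 10.8]
finger_gap: 0.0648
```

Request:
{"fn": "apply_moves", "kwargs": {"steps": [[[0,0,0],0.06],[[0,0,0],0],[[0,0,0],0],[[0,0,0],0]]}}

```text
time: 6.8
eef_pos: [0.62, -0.0015, 0.061]
orientation: [[-0.944, 0.329, 0.005], [0.329, 0.944, -0.001], [-0.005, 0.001, -1.0]]
contact_force: [-0.2, 0.2, 11.0]
finger_gap: 0.0649
```

```bash
python3 p.py; python3 -c "
from h import *
print(get_obs()['wrist_torque'])
snap('c',('scene','top'))
crop('c','scene',225,200,295,275,8)"
```

```text
t 6.8 tcp [620.   -1.5  61. ] jaw 70.77 q [-0.19  0.48  1.61 -0.    1.05 -1.43] F [-0.2  0.2 11. ] gap 64.9
[-0.00489036 -0.0112167   0.05316029]
```

View pics/c_scene_c225_200.png

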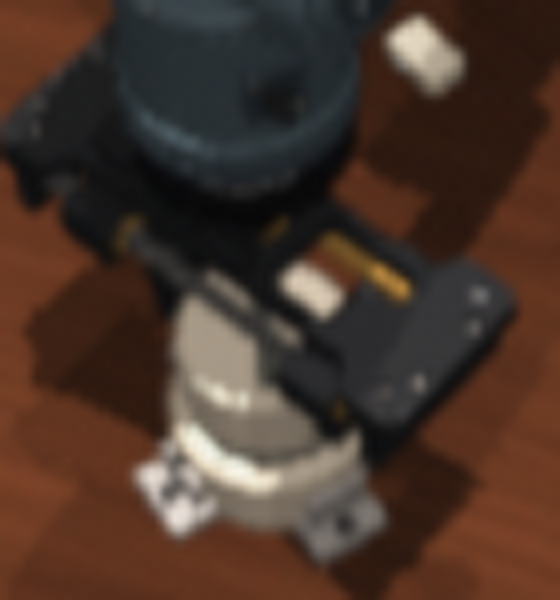

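Request:
{"fn": "apply_moves", "kwargs": {"steps": [[[0,0,3],0],[[0,0,3],0],[[0,0,3],0],[[0,0,3],0],[[0,0,3],0],[[0,0,0],0]]}}

```text
time: 7.5
eef_pos: [0.6183, -0.0004, 0.0736]
orientation: [[-0.944, 0.329, 0.001], [0.329, 0.944, 0.001], [-0.001, 0.001, -1.0]]
contact_force: [3.8, 3.9, -1.3]
finger_gap: 0.0648
```

```bash
python3 p.py
```

```text
t 7.5 tcp [ 6.183e+02 -4.000e-01  7.360e+01] jaw 70.76 q [-0.19  0.46  1.61  0.    1.07 -1.43] F [ 3.8  3.9 -1.3] gap 64.8
```

Request:
{"fn": "apply_moves", "kwargs": {"steps": [[[0,0,10],0],[[0,0,20],0],[[0,0,20],0],[[0,0,15],0],[[-20,-18,5],0],[[-30,-27,0],0],[[-25,-22,0],0],[[-13,-12,0],0],[[0,0,0],0],[[0,0,0],0]]}}

```text
time: 8.5
eef_pos: [0.5304, -0.08, 0.144]
orientation: [[-0.944, 0.33, 0.001], [0.33, 0.944, 0.0], [-0.001, 0.0, -1.0]]
contact_force: [0.3, 0.0, -0.5]
finger_gap: 0.0651
```

```bash
python3 p.py; python3 -c "
from h import *
snap('d',('scene',))
crop('d','scene',195,150,295,275,5)"
```

```text
t 8.5 tcp [530.4 -80.  144. ] jaw 70.7 q [-0.37  0.2   1.79  0.    1.15 -1.61] F [ 0.3  0.  -0.5] gap 65.1
```

View pics/d_scene_c195_150.png

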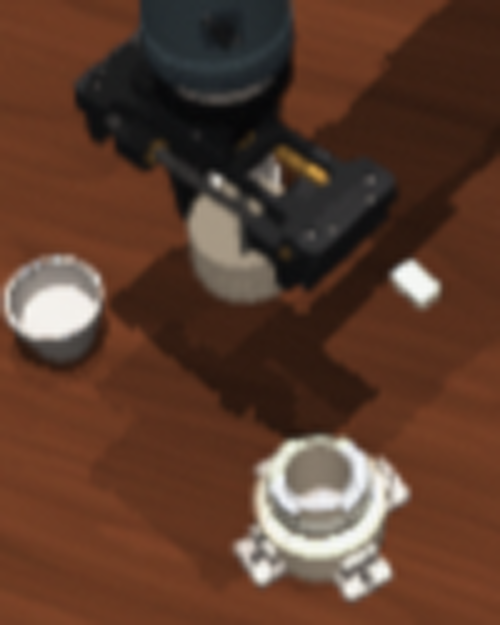

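The cap is off and held, with the tub open below it at about (320,480) in the crop. I'll set the cap down.

Request:
{"fn": "apply_moves", "kwargs": {"steps": [[[0,0,-30],0],[[0,0,-35],0],[[0,0,-30],0],[[0,0,-18],0],[[0,0,-8],0],[[0,0,-3],0],[[0,0,-2],0],[[0,0,-2],0],[[0,0,-1],0],[[0,0,0],0]]}}

```text
time: 9.55
eef_pos: [0.5303, -0.0802, 0.0153]
orientation: [[-0.944, 0.33, 0.001], [0.33, 0.944, -0.0], [-0.001, -0.0, -1.0]]
contact_force: [-0.2, -0.8, -0.5]
finger_gap: 0.065
```

```bash
python3 p.py
```

```text
t 9.55 tcp [530.3 -80.2  15.3] jaw 70.76 q [-0.37  0.41  1.84  0.    0.89 -1.61] F [-0.2 -0.8 -0.5] gap 65.0
```

Request:
{"fn": "apply_moves", "kwargs": {"steps": [[[0,0,-1],0],[[0,0,0],0],[[0,0,0],0]]}}

```text
time: 9.85
eef_pos: [0.5299, -0.0801, 0.0138]
orientation: [[-0.944, 0.33, 0.0], [0.33, 0.944, -0.0], [-0.0, -0.0, -1.0]]
contact_force: [0.5, 0.8, 0.0]
finger_gap: 0.0649
```

Request:
{"fn": "apply_moves", "kwargs": {"steps": [[[0,0,-1],0],[[0,0,0],0],[[0,0,0],0]]}}

```text
time: 10.15
eef_pos: [0.5301, -0.0801, 0.0133]
orientation: [[-0.944, 0.329, 0.0], [0.329, 0.944, -0.0], [-0.0, -0.0, -1.0]]
contact_force: [-2.7, 1.0, 6.2]
finger_gap: 0.0651
```

Request:
{"fn": "apply_moves", "kwargs": {"steps": [[[0,0,1],0],[[0,0,0],0],[[0,0,0],0],[[0,0,0],0],[[0,0,10],0],[[0,0,20],0],[[0,0,30],-0.1],[[0,0,30],-0.14],[[0,0,20],-0.14],[[0,0,0],-0.14]], "claw": 88}}

```text
time: 11.15
eef_pos: [0.5323, -0.0808, 0.1281]
orientation: [[-0.651, 0.759, 0.007], [0.759, 0.651, -0.003], [-0.006, 0.003, -1.0]]
contact_force: [-0.0, 0.2, -0.8]
finger_gap: 0.0875
```

Request:
{"fn": "apply_moves", "kwargs": {"steps": [[[-15,10,0],-0.14],[[-15,10,0],-0.14],[[-20,15,0],-0.14],[[-20,15,0],-0.14],[[-15,10,0],-0.14],[[-16,10,0],-0.14],[[0,0,0],-0.14],[[0,0,0],-0.14],[[0,0,0],-0.04],[[0,0,0],0]], "claw": 45}}

```text
time: 12.15
eef_pos: [0.429, -0.01, 0.1244]
orientation: [[0.431, 0.903, 0.001], [0.903, -0.431, -0.0], [0.0, 0.001, -1.0]]
contact_force: [-0.9, 0.7, 0.0]
finger_gap: 0.045
```

```bash
python3 p.py; python3 -c "
from h import *
snap('e',('top','scene'))
crop('e','top',230,120,390,270,5)"
```

```text
t 12.15 tcp [429.  -10.  124.4] jaw -25.5 q [-0.3  -0.01  2.06  0.    1.08  0.14] F [-0.9  0.7  0. ] gap 45.0
```

View pics/e_top_c230_120.png

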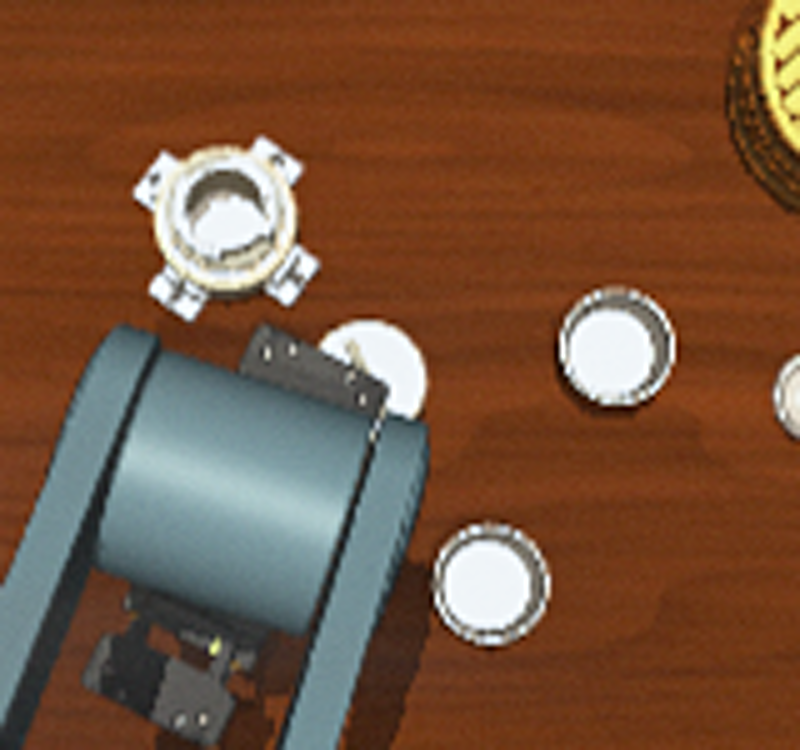

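View pics/e_scene.png

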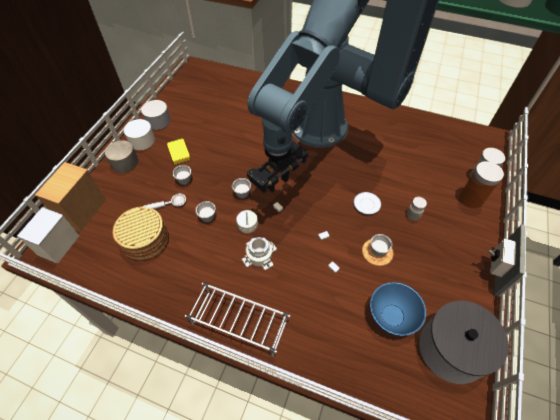

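The scene view shows the cap on the table at (247,221), tub open at (259,250), and all cups and tablets unmoved (tab3 at (278,206)). I'll descend on tab3.

Request:
{"fn": "apply_moves", "kwargs": {"steps": [[[0,0,-35],0],[[0,0,-35],0],[[0,0,-25],0],[[0,0,-15],0],[[0,0,-6],0],[[0,0,-3],0],[[0,0,-2],0],[[0,0,0],0],[[0,0,0],0]]}}

```text
time: 13.15
eef_pos: [0.4295, -0.0102, 0.0034]
orientation: [[0.43, 0.903, 0.001], [0.903, -0.43, -0.0], [0.0, 0.001, -1.0]]
contact_force: [-0.3, -0.2, 0.2]
finger_gap: 0.0453
```

Request:
{"fn": "apply_moves", "kwargs": {"steps": [[[0,0,0],0],[[0,0,0],0],[[0,0,0],0],[[0,0,0],0],[[0,0,0],0],[[0,0,0],0],[[0,0,0],0]], "claw": 4}}

```text
time: 13.85
eef_pos: [0.429, -0.0101, 0.0028]
orientation: [[0.431, 0.903, 0.0], [0.903, -0.431, -0.0], [0.0, 0.0, -1.0]]
contact_force: [-0.7, 0.4, 2.7]
finger_gap: 0.0177
```

Request:
{"fn": "apply_moves", "kwargs": {"steps": [[[0,0,10],0],[[0,0,30],0],[[0,0,40],0],[[15,1,25],0],[[35,2,0],0],[[45,2,0],0],[[45,2,0],0],[[30,1,0],0],[[14,1,0],0],[[5,0,0],0]]}}

```text
time: 14.85
eef_pos: [0.619, -0.0009, 0.108]
orientation: [[0.43, 0.903, 0.0], [0.903, -0.43, -0.0], [0.0, 0.0, -1.0]]
contact_force: [0.5, 0.5, -0.3]
finger_gap: 0.0179
```

```bash
python3 p.py; python3 - <<'E'
from h import *
for n in('top','scene'):
    P=heights('e',n).reshape(-1,3); P=P[np.isfinite(P).all(1)]
    Q=P[(np.hypot(P[:,0]-.618,P[:,1]+.001)<.03)&(P[:,2]>.062)&(P[:,2]<.07)]
    print(n,len(Q),cv2.minEnclosingCircle(Q[:,:2].astype(np.float32)*1000),cv2.fitEllipse(Q[:,:2].astype(np.float32)*1000))
    C=P[(np.hypot(P[:,0]-.53,P[:,1]+.08)<.05)&(P[:,2]>.034)&(P[:,2]<.042)]
    print('cap',cv2.minEnclosingCircle(C[:,:2].astype(np.float32)*1000),len(C))
snap('f',('scene',)); crop('f','scene',225,180,295,275,7)
E
```

```text
t 14.85 tcp [619.   -0.9 108. ] jaw -25.48 q [-0.19  0.42  1.59  0.    1.13  0.25] F [ 0.5  0.5 -0.3] gap 17.9
top 73 ((618.1725463867188, -0.7116109132766724), 28.27202033996582) ((617.8319702148438, -0.3019905686378479), (47.01805877685547, 50.2507438659668), 7.40452241897583)
cap ((529.2866821289062, -82.34211730957031), 31.958101272583008) 170
scene 112 ((618.4991455078125, 0.05077777057886124), 29.38959503173828) ((618.1502685546875, -0.01693248748779297), (47.95702362060547, 52.39005661010742), 35.52196502685547)
cap ((526.3851928710938, -79.12859344482422), 34.20448684692383) 252
```

View pics/f_scene_c225_180.png

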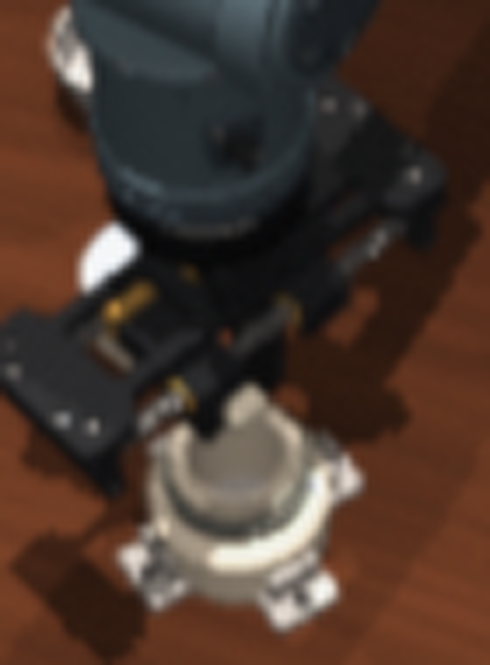

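Request:
{"fn": "apply_moves", "kwargs": {"steps": [[[0,0,-15],0],[[-1,0,-10],0],[[0,0,-6],0],[[0,0,-4],0],[[0,0,-1],0],[[0,0,0],0],[[0,0,0],0]]}}

```text
time: 15.6
eef_pos: [0.6172, -0.0011, 0.0722]
orientation: [[0.431, 0.903, 0.001], [0.903, -0.431, -0.0], [0.0, 0.001, -1.0]]
contact_force: [-0.2, 0.3, -0.7]
finger_gap: 0.0177
```

Request:
{"fn": "apply_moves", "kwargs": {"steps": [[[0,0,0],0],[[0,0,0],0],[[0,0,0],0],[[0,0,0],0]], "claw": 40}}

```text
time: 16.0
eef_pos: [0.6169, -0.001, 0.0718]
orientation: [[0.43, 0.903, 0.0], [0.903, -0.43, -0.0], [0.0, 0.0, -1.0]]
contact_force: [0.6, -0.3, 0.3]
finger_gap: 0.0401
```

Request:
{"fn": "apply_moves", "kwargs": {"steps": [[[0,0,20],0],[[0,0,30],0.1],[[-20,24,0],0.12],[[-25,32,0],0.14],[[-25,32,0],0.14],[[-25,32,0],0.14],[[-20,25,0],0.14],[[-14,15,0],0.14],[[-5,7,0],0.14],[[0,0,0],0.12]], "claw": 45}}

```text
time: 17.0
eef_pos: [0.4819, 0.1672, 0.1218]
orientation: [[-0.676, 0.737, -0.0], [0.737, 0.676, 0.0], [0.0, 0.0, -1.0]]
contact_force: [-0.2, 0.5, 1.0]
finger_gap: 0.045
```

```bash
python3 - <<'E'
from h import *
snap('g'); crop('g','top',180,110,320,270,4); crop('g','scene',190,180,350,290,5)
E
python3 p.py
```

```text
t 17.1 tcp [482.7 166.4 121.9] jaw 42.22 q [ 0.1   0.18  1.87 -0.    1.1  -0.64] F [-0.2 -0.2  0.4] gap 44.9
```

View pics/g_top_c180_110.png

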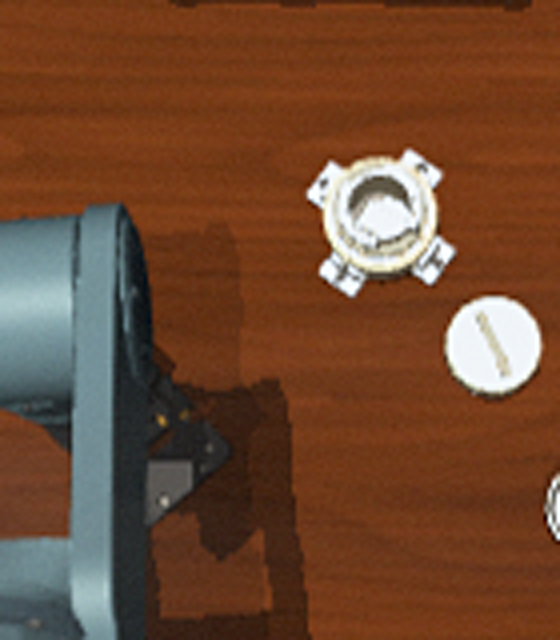

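View pics/g_scene_c190_180.png

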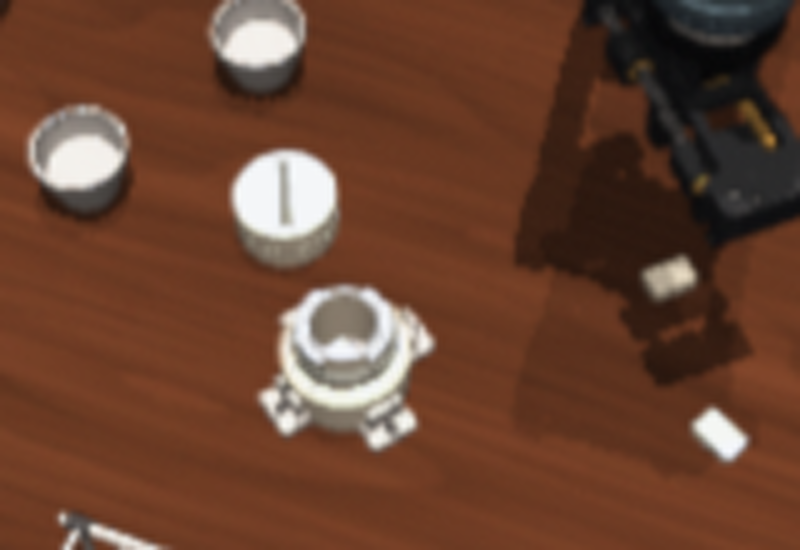

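Tab3 is in the tub, and tab2 and tab1 are unmoved in the scene crop at (669,278) and (720,434).

Request:
{"fn": "apply_moves", "kwargs": {"steps": [[[0,0,-35],0],[[0,0,-35],0],[[0,0,-25],0],[[0,0,-13],0],[[0,0,-6],0],[[0,0,-3],0],[[0,0,-2],0],[[0,0,0],0],[[0,0,0],0]]}}

```text
time: 18.0
eef_pos: [0.4836, 0.1661, 0.0036]
orientation: [[-0.67, 0.742, 0.002], [0.742, 0.67, 0.0], [-0.001, 0.001, -1.0]]
contact_force: [0.1, 0.3, 0.6]
finger_gap: 0.0454
```

Request:
{"fn": "apply_moves", "kwargs": {"steps": [[[0,0,0],0],[[0,0,0],0],[[0,0,0],0],[[0,0,0],0],[[0,0,0],0],[[0,0,0],0],[[0,0,0],0]], "claw": 4}}

```text
time: 18.7
eef_pos: [0.483, 0.166, 0.0028]
orientation: [[-0.671, 0.742, 0.0], [0.742, 0.671, 0.0], [-0.0, 0.0, -1.0]]
contact_force: [-1.1, 0.2, 1.8]
finger_gap: 0.0177
```

Request:
{"fn": "apply_moves", "kwargs": {"steps": [[[0,0,10],0],[[0,0,30],0],[[0,0,40],0],[[0,0,25],0],[[20,-24,0],0],[[30,-37,0],0],[[30,-37,0],0],[[30,-37,0],0],[[20,-25,0],0],[[6,-7,0],0]]}}

```text
time: 19.7
eef_pos: [0.6208, -0.0042, 0.1084]
orientation: [[-0.668, 0.744, 0.002], [0.744, 0.668, -0.001], [-0.002, 0.001, -1.0]]
contact_force: [-0.1, -0.1, -0.7]
finger_gap: 0.0176
```

```bash
python3 - <<'E'
from h import *
snap('i',('scene',)); crop('i','scene',190,180,350,290,5)
E
python3 p.py
```

```text
t 19.75 tcp [620.5  -3.7 108.2] jaw 41.95 q [-0.2   0.42  1.59 -0.    1.14 -0.93] F [ 0.8 -1.2  0.4] gap 17.9
```

View pics/i_scene_c190_180.png

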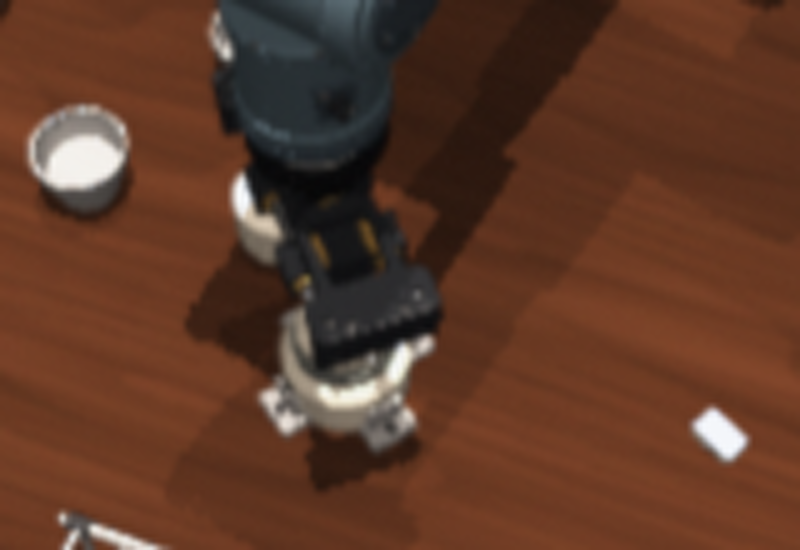

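Request:
{"fn": "apply_moves", "kwargs": {"steps": [[[-1,1,-15],0],[[0,0,-10],0],[[0,0,-6],0],[[0,0,-3],0],[[0,0,-1],0],[[0,0,0],0],[[0,0,0],0],[[0,0,0],0]]}}

```text
time: 20.55
eef_pos: [0.6182, -0.0001, 0.0732]
orientation: [[-0.671, 0.742, 0.001], [0.742, 0.671, -0.0], [-0.001, 0.0, -1.0]]
contact_force: [-0.8, -0.0, 0.3]
finger_gap: 0.0175
```

Request:
{"fn": "apply_moves", "kwargs": {"steps": [[[0,0,0],0],[[0,0,0],0],[[0,0,0],0],[[0,0,0],0]], "claw": 40}}

```text
time: 20.95
eef_pos: [0.6179, -0.0001, 0.0728]
orientation: [[-0.671, 0.742, 0.0], [0.742, 0.671, -0.0], [-0.0, 0.0, -1.0]]
contact_force: [-0.0, -0.1, 0.4]
finger_gap: 0.0398
```

Request:
{"fn": "apply_moves", "kwargs": {"steps": [[[0,0,20],0],[[0,0,30],-0.1],[[-4,25,0],-0.14],[[-7,42,0],-0.14],[[-7,42,0],-0.14],[[-7,42,0],-0.14],[[-7,42,0],-0.14],[[-5,26,0],-0.14],[[-2,10,0],-0.14],[[0,0,0],-0.12]], "claw": 45}}

```text
time: 21.95
eef_pos: [0.5781, 0.2311, 0.1227]
orientation: [[0.451, 0.893, -0.0], [0.893, -0.451, 0.0], [0.0, -0.0, -1.0]]
contact_force: [-0.2, -0.1, -0.6]
finger_gap: 0.0452
```

```bash
python3 - <<'E'
from h import *
snap('j'); crop('j','scene',190,180,350,290,5)
E
python3 p.py
```

```text
t 22.05 tcp [578.6 229.6 122.7] jaw -26.63 q [ 0.19  0.4   1.57 -0.    1.16  0.65] F [ 0.4  0.7 -0.7] gap 45.4
```

View pics/j_scene_c190_180.png

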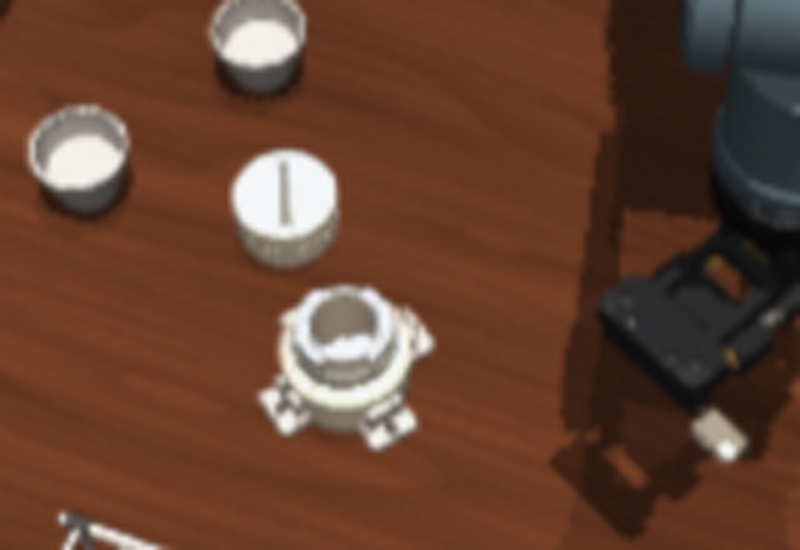

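The second tablet is in, and tab1 is still at crop (720,435).

Request:
{"fn": "apply_moves", "kwargs": {"steps": [[[0,0,-35],0],[[0,0,-35],0],[[0,0,-25],0],[[0,0,-14],0],[[0,0,-6],0],[[0,0,-3],0],[[0,0,-2],0],[[0,0,0],0],[[0,0,0],0]]}}

```text
time: 22.95
eef_pos: [0.5797, 0.2291, 0.0038]
orientation: [[0.448, 0.894, 0.002], [0.894, -0.448, 0.0], [0.001, 0.001, -1.0]]
contact_force: [-0.3, -0.3, 0.1]
finger_gap: 0.045
```

Request:
{"fn": "apply_moves", "kwargs": {"steps": [[[0,0,0],0],[[0,0,0],0],[[0,0,0],0],[[0,0,0],0],[[0,0,0],0],[[0,0,0],0],[[0,0,0],0]], "claw": 4}}

```text
time: 23.65
eef_pos: [0.5789, 0.229, 0.0028]
orientation: [[0.448, 0.894, 0.0], [0.894, -0.448, 0.0], [0.0, 0.0, -1.0]]
contact_force: [-0.5, 0.8, 1.3]
finger_gap: 0.0176
```

Request:
{"fn": "apply_moves", "kwargs": {"steps": [[[0,0,10],0],[[0,0,30],0],[[0,0,40],0],[[0,0,25],0],[[4,-25,0],0],[[8,-45,0],0],[[8,-45,0],0],[[8,-45,0],0],[[7,-42,0],0],[[4,-27,0],0]]}}

```text
time: 24.65
eef_pos: [0.6184, -0.0031, 0.1085]
orientation: [[0.45, 0.893, 0.001], [0.893, -0.45, -0.001], [-0.0, 0.001, -1.0]]
contact_force: [1.4, 0.5, 0.8]
finger_gap: 0.0175
```

```bash
python3 p.py
```

```text
t 24.65 tcp [618.4  -3.1 108.5] jaw -26.75 q [-0.2   0.41  1.59 -0.    1.13  0.27] F [1.4 0.5 0.8] gap 17.5
```

Request:
{"fn": "apply_moves", "kwargs": {"steps": [[[0,0,-15],0],[[0,0,-10],0],[[0,0,-6],0],[[0,0,-3],0],[[0,0,-1],0],[[0,0,0],0],[[0,0,0],0],[[0,0,0],0]]}}

```text
time: 25.45
eef_pos: [0.6182, 0.0001, 0.0732]
orientation: [[0.448, 0.894, 0.001], [0.894, -0.448, -0.0], [0.0, 0.001, -1.0]]
contact_force: [-0.6, 1.2, -0.5]
finger_gap: 0.0174
```

Request:
{"fn": "apply_moves", "kwargs": {"steps": [[[0,0,0],0],[[0,0,0],0],[[0,0,0],0],[[0,0,0],0]], "claw": 40}}

```text
time: 25.85
eef_pos: [0.6179, -0.0001, 0.0728]
orientation: [[0.449, 0.894, 0.0], [0.894, -0.449, -0.0], [0.0, 0.0, -1.0]]
contact_force: [-0.5, -0.7, 0.1]
finger_gap: 0.0403
```

Request:
{"fn": "apply_moves", "kwargs": {"steps": [[[0,0,20],0],[[0,0,40],0.1],[[-20,40,0],0.14],[[-20,45,0],0.14],[[-20,45,0],0.14],[[-20,30,0],0.14],[[0,0,0],0.14],[[0,0,0],0.1]], "claw": 88}}

```text
time: 26.65
eef_pos: [0.5371, 0.1614, 0.1329]
orientation: [[-0.428, 0.904, 0.0], [0.904, 0.428, -0.0], [-0.0, 0.0, -1.0]]
contact_force: [1.2, -1.1, 0.4]
finger_gap: 0.0877
```

```bash
python3 - <<'E'
from h import *
snap('k'); crop('k','scene',220,200,290,275,9); crop('k','top',240,130,320,215,8)
for n in('top','scene'):
    P=heights('k',n).reshape(-1,3); P=P[np.isfinite(P).all(1)]
    C=P[(np.hypot(P[:,0]-.53,P[:,1]+.08)<.05)&(P[:,2]>.034)&(P[:,2]<.042)]
    print('cap',cv2.minEnclosingCircle(C[:,:2].astype(np.float32)*1000),len(C))
    Q=P[(np.hypot(P[:,0]-.618,P[:,1]+.001)<.02)]; print('inside z',np.percentile(Q[:,2],[1,10,50,90,99]).round(4))
E
python3 p.py
```

```text
cap ((527.58154296875, -80.56202697753906), 32.574119567871094) 318
inside z [0.0029 0.0097 0.0379 0.0414 0.0434]
cap ((527.1846313476562, -79.7919692993164), 34.58702087402344) 259
inside z [0.028  0.036  0.042  0.0489 0.0693]
t 26.75 tcp [537.7 160.4 132.9] jaw 25.02 q [ 0.08  0.27  1.73 -0.    1.14 -0.36] F [-0.3 -0.6  0.3] gap 88.0
```

View pics/k_scene_c220_200.png

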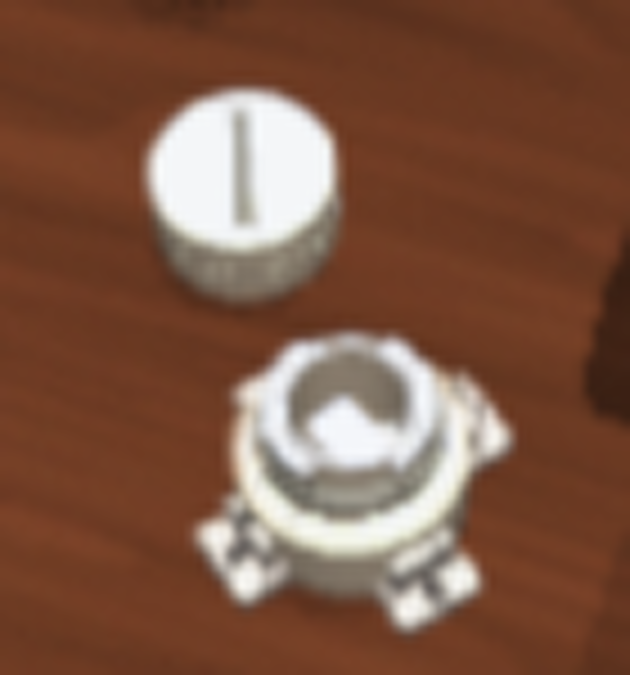

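View pics/k_top_c240_130.png

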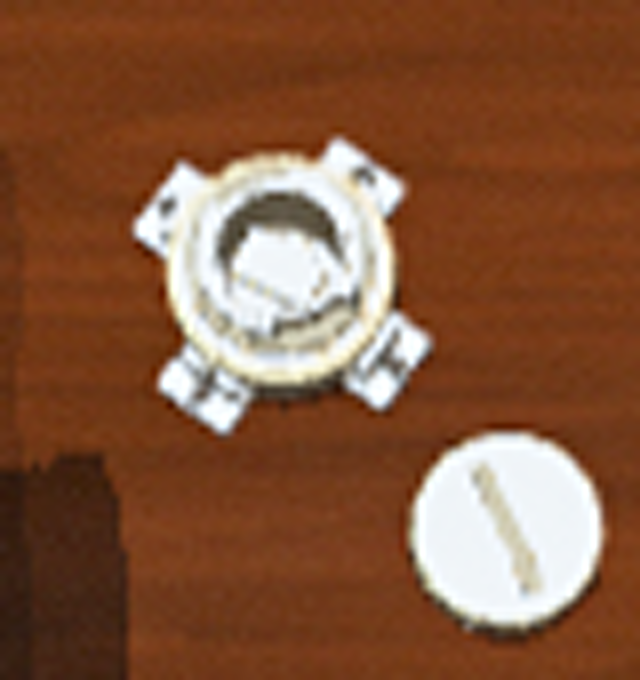

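All three tablets are inside (tops below 45 mm, the mouth is at 66). Cap measured at (527.5,−80).

Request:
{"fn": "apply_moves", "kwargs": {"steps": [[[0,-25,0],0.1],[[-2,-42,0],0.14],[[-2,-42,0],0.14],[[-2,-42,0],0.14],[[-2,-42,0],0.14],[[-2,-30,0],0.14],[[0,-12,0],0],[[0,-5,0],0],[[0,0,0],0],[[0,0,0],0]]}}

```text
time: 27.75
eef_pos: [0.5279, -0.0789, 0.1326]
orientation: [[-0.944, 0.331, -0.0], [0.331, 0.944, 0.001], [0.0, 0.0, -1.0]]
contact_force: [-0.5, -0.3, 0.2]
finger_gap: 0.088
```

Request:
{"fn": "apply_moves", "kwargs": {"steps": [[[0,0,-30],0],[[0,0,-35],0],[[0,0,-25],0],[[0,0,-15],0],[[0,0,-8],0],[[0,0,-4],0],[[0,0,-1],0],[[0,0,0],0],[[0,0,0],0]]}}

```text
time: 28.65
eef_pos: [0.5287, -0.0803, 0.0157]
orientation: [[-0.944, 0.33, 0.002], [0.33, 0.944, -0.001], [-0.002, -0.0, -1.0]]
contact_force: [-0.2, 0.6, -0.1]
finger_gap: 0.0879
```

```bash
python3 p.py; python3 - <<'E'
from h import *
def pr(n,a,b,z):
    A=pix2w(n,*a,z=z);B=pix2w(n,*b,z=z); d=B-A; print(n,'mid',((A+B)/2).round(4),'ang',np.degrees(np.arctan2(d[1],d[0])),'len',np.linalg.norm(d))
pr('top',(240+480/8-.5,130+468/8-.5),(240+530/8-.5,130+590/8-.5),.0375)
pr('scene',(220+241/9-.5,200+110/9-.5),(220+246/9-.5,200+222/9-.5),.0375)
E
```

```text
t 28.65 tcp [528.7 -80.3  15.7] jaw 70.74 q [-0.37  0.41  1.84  0.    0.89 -1.61] F [-0.2  0.6 -0.1] gap 87.9
top mid [ 0.5287 -0.08    0.0375] ang -157.32211603570107 len 0.045763188980225196
scene mid [ 0.527  -0.0804  0.0375] ang 25.68037379962543 len 0.04836491371496606
```

Request:
{"fn": "apply_moves", "kwargs": {"steps": [[[-1,0,-1],0],[[0,0,0],0],[[0,0,0],0],[[0,0,0],0],[[0,0,0],0],[[0,0,0],0],[[0,0,0],0],[[0,0,0],0]], "claw": 50}}

```text
time: 29.45
eef_pos: [0.527, -0.08, 0.0139]
orientation: [[-0.944, 0.33, 0.0], [0.33, 0.944, -0.0], [-0.0, -0.0, -1.0]]
contact_force: [-1.1, -0.9, 3.0]
finger_gap: 0.0652
```

Request:
{"fn": "apply_moves", "kwargs": {"steps": [[[0,0,10],0],[[0,0,30],0],[[0,0,40],0],[[0,0,35],0],[[0,0,15],0],[[15,13,0],0],[[27,24,0],0],[[27,24,0],0],[[15,14,0],0],[[6,5,0],0]]}}

```text
time: 30.45
eef_pos: [0.6178, 0.0015, 0.144]
orientation: [[-0.945, 0.328, 0.001], [0.328, 0.945, 0.0], [-0.0, 0.0, -1.0]]
contact_force: [0.5, 0.3, -0.8]
finger_gap: 0.0651
```

Request:
{"fn": "apply_moves", "kwargs": {"steps": [[[0,0,0],0],[[0,0,0],0],[[0,0,0],0]]}}

```text
time: 30.75
eef_pos: [0.6161, -0.0008, 0.1437]
orientation: [[-0.944, 0.331, -0.001], [0.331, 0.944, -0.0], [0.001, -0.0, -1.0]]
contact_force: [0.1, -0.3, -1.0]
finger_gap: 0.0655
```

```bash
python3 p.py; python3 - <<'E'
from h import *
snap('l',('scene',)); crop('l','scene',200,170,300,275,7)
E
```

```text
t 30.75 tcp [616.1  -0.8 143.7] jaw 70.7 q [-0.19  0.37  1.58 -0.    1.2  -1.43] F [ 0.1 -0.3 -1. ] gap 65.5
```

View pics/l_scene_c200_170.png

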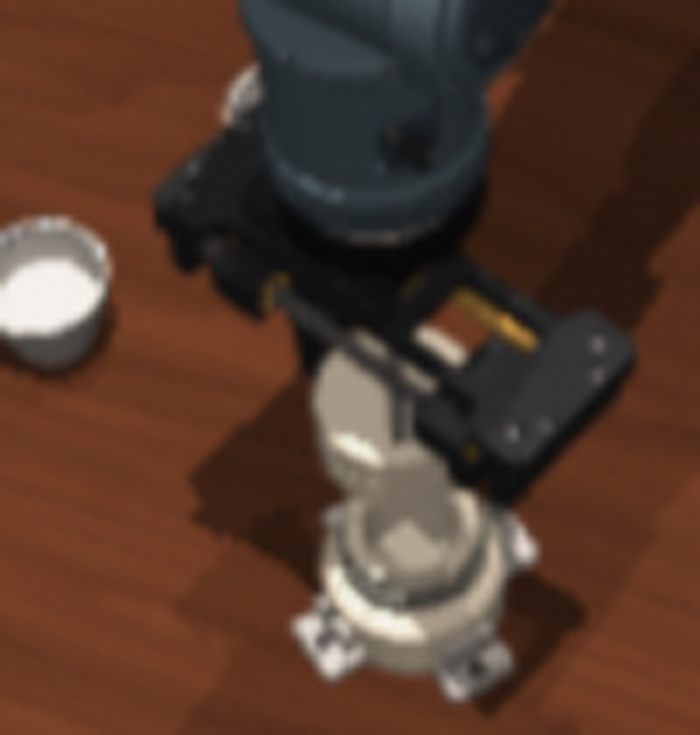

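Request:
{"fn": "apply_moves", "kwargs": {"steps": [[[1,0,-20],0],[[0,0,-20],0],[[0,0,-12],0],[[0,0,-6],0],[[0,0,-3],0],[[0,0,0],0],[[0,0,0],0]]}}

```text
time: 31.5
eef_pos: [0.6185, -0.0001, 0.0836]
orientation: [[-0.944, 0.33, 0.001], [0.33, 0.944, -0.0], [-0.001, 0.0, -1.0]]
contact_force: [-0.1, 0.2, -0.8]
finger_gap: 0.0649
```

Request:
{"fn": "apply_moves", "kwargs": {"steps": [[[0,0,-2],0],[[0,0,-2],0],[[0,0,-2],0],[[0,0,-2],0],[[0,0,0],0],[[0,0,0],0]]}}

```text
time: 32.1
eef_pos: [0.6178, 0.0001, 0.0746]
orientation: [[-0.944, 0.33, -0.0], [0.33, 0.944, 0.0], [0.0, -0.0, -1.0]]
contact_force: [0.2, 0.3, -0.3]
finger_gap: 0.0652
```

Request:
{"fn": "apply_moves", "kwargs": {"steps": [[[0,0,-2],0],[[0,0,-2],0],[[0,0,-2],0],[[0,0,-1],0],[[0,0,0],0],[[0,0,0],0]]}}

```text
time: 32.7
eef_pos: [0.6179, 0.0, 0.0677]
orientation: [[-0.944, 0.33, -0.0], [0.33, 0.944, 0.0], [0.0, 0.0, -1.0]]
contact_force: [0.1, 0.5, -0.3]
finger_gap: 0.0647
```

Request:
{"fn": "apply_moves", "kwargs": {"steps": [[[0,0,-2],0],[[0,0,-2],0],[[0,0,-1],0],[[0,0,-1],0],[[0,0,-1],0],[[0,0,-1],0],[[0,0,0],0],[[0,0,0],0],[[0,0,0],0]]}}

```text
time: 33.6
eef_pos: [0.6184, -0.0001, 0.0614]
orientation: [[-0.944, 0.33, 0.001], [0.33, 0.944, -0.0], [-0.001, -0.0, -1.0]]
contact_force: [-5.0, 0.4, 10.7]
finger_gap: 0.065
```

```bash
python3 p.py
```

```text
t 33.6 tcp [ 6.184e+02 -1.000e-01  6.140e+01] jaw 70.76 q [-0.19  0.48  1.61 -0.    1.05 -1.43] F [-5.   0.4 10.7] gap 65.0
```

Request:
{"fn": "apply_moves", "kwargs": {"steps": [[[0,0,-1],0],[[0,0,0],0],[[0,0,0],0],[[0,0,0],0]]}}

```text
time: 34.0
eef_pos: [0.6184, -0.0001, 0.0605]
orientation: [[-0.944, 0.329, 0.001], [0.329, 0.944, -0.0], [-0.001, -0.0, -1.0]]
contact_force: [-6.2, 0.8, 11.7]
finger_gap: 0.0654
```

Request:
{"fn": "apply_moves", "kwargs": {"steps": [[[0,0,0],-0.1],[[0,0,0],-0.1],[[0,0,0],-0.1],[[0,0,0],-0.1],[[0,0,0],-0.1],[[0,0,0],-0.1],[[0,0,0],-0.1],[[0,0,0],-0.1],[[0,0,0],-0.1],[[0,0,0],-0.1]]}}

```text
time: 35.0
eef_pos: [0.6193, 0.0003, 0.0609]
orientation: [[-0.229, 0.973, 0.003], [0.973, 0.229, -0.0], [-0.001, 0.003, -1.0]]
contact_force: [-2.4, 2.4, 11.8]
finger_gap: 0.0651
```

```bash
python3 p.py; python3 -c "
from h import *
print(get_obs()['wrist_torque'])"
```

```text
t 35.0 tcp [6.193e+02 3.000e-01 6.090e+01] jaw 13.27 q [-0.19  0.48  1.61  0.    1.05 -0.42] F [-2.4  2.4 11.8] gap 65.1
[0.27360631 0.52087882 0.22387414]
```

Request:
{"fn": "apply_moves", "kwargs": {"steps": [[[0,0,0],-0.06],[[0,0,0],0],[[0,0,0],0],[[0,0,0],0]]}}

```text
time: 35.4
eef_pos: [0.6193, 0.0004, 0.061]
orientation: [[-0.174, 0.985, 0.003], [0.985, 0.174, 0.0], [-0.0, 0.003, -1.0]]
contact_force: [-3.1, 2.3, 11.6]
finger_gap: 0.0647
```

```bash
python3 p.py; python3 -c "
from h import *
print(get_obs()['wrist_torque'])"
```

```text
t 35.4 tcp [6.193e+02 4.000e-01 6.100e+01] jaw 10.03 q [-0.19  0.48  1.61  0.    1.05 -0.37] F [-3.1  2.3 11.6] gap 64.7
[ 0.3229944   0.52456826 -0.03963236]
```

Request:
{"fn": "apply_moves", "kwargs": {"steps": [[[0,0,2],0],[[0,0,2],0],[[0,0,1],0],[[0,0,0],0],[[0,0,0],0]]}}

```text
time: 35.9
eef_pos: [0.6193, 0.0003, 0.0653]
orientation: [[-0.174, 0.985, 0.003], [0.985, 0.174, 0.0], [-0.0, 0.003, -1.0]]
contact_force: [0.1, 1.9, 6.7]
finger_gap: 0.0653
```

Request:
{"fn": "apply_moves", "kwargs": {"steps": [[[0,0,0],0],[[0,0,0],0],[[0,0,0],0],[[0,0,0],0]], "claw": 88}}

```text
time: 36.3
eef_pos: [0.6176, 0.0, 0.0633]
orientation: [[-0.174, 0.985, -0.001], [0.985, 0.174, 0.0], [0.0, -0.001, -1.0]]
contact_force: [0.1, 0.1, -0.5]
finger_gap: 0.088
```

Request:
{"fn": "apply_moves", "kwargs": {"steps": [[[0,0,20],0],[[0,0,40],0],[[0,0,40],0],[[-35,-10,0],0],[[-45,-15,0],0],[[-45,-15,0],0],[[-45,-15,0],0],[[-30,-10,0],0],[[0,0,0],0]]}}

```text
time: 37.2
eef_pos: [0.4147, -0.0652, 0.1631]
orientation: [[-0.172, 0.985, -0.002], [0.985, 0.172, 0.0], [0.001, -0.002, -1.0]]
contact_force: [0.2, 0.5, 0.5]
finger_gap: 0.088
```

```bash
python3 p.py; python3 - <<'E'
from h import *
snap('m'); crop('m','scene',235,220,285,275,10); crop('m','top',240,130,310,195,10)
for n in('top','scene'):
    P=heights('m',n).reshape(-1,3); P=P[np.isfinite(P).all(1)]
    C=P[(np.hypot(P[:,0]-.618,P[:,1]+.001)<.045)&(P[:,2]>.084)&(P[:,2]<.1)]
    A=heights('a',n).reshape(-1,3); A=A[np.isfinite(A).all(1)]
    C0=A[(np.hypot(A[:,0]-.618,A[:,1]+.001)<.045)&(A[:,2]>.084)&(A[:,2]<.1)]
    print('cap',cv2.minEnclosingCircle(C[:,:2].astype(np.float32)*1000),len(C),np.median(C[:,2]),'orig',np.median(C0[:,2]),len(C0))
E
```

```text
t 37.2 tcp [414.7 -65.2 163.1] jaw 9.9 q [-0.44 -0.09  2.05 -0.    1.18 -0.61] F [0.2 0.5 0.5] gap 88.0
cap ((618.4307861328125, -2.525913953781128), 33.018775939941406) 449 0.08814173629211375 orig 0.08816477714271431 453
cap ((618.9013061523438, -0.8545839190483093), 32.94654846191406) 361 0.0913439470672418 orig 0.0914936899299601 356
```

View pics/m_top_c240_130.png

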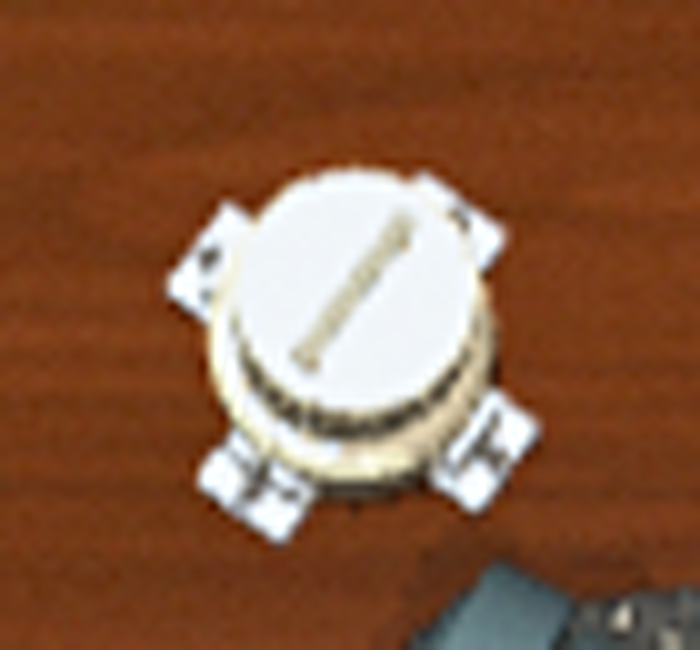

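View pics/m_scene_c235_220.png

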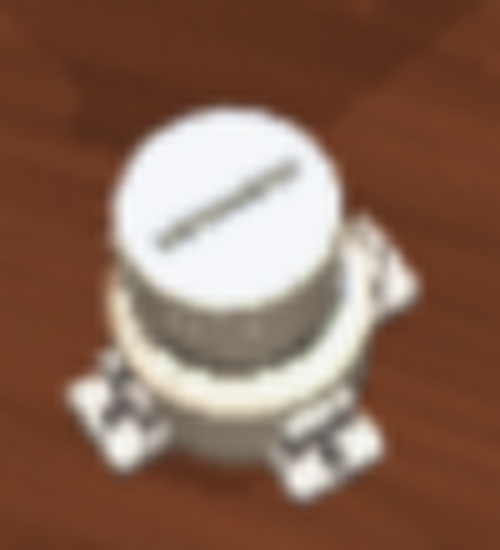

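Cap is back at its original height (88.1 vs 88.2 mm) and angle (bar about −35.7°). Next the cups: I'll re-measure.

```bash
cat > cups.py <<'E'
from h import *
import sys
tag=sys.argv[1]
for n in('top','scene'):
    P=heights(tag,n).reshape(-1,3); P=P[np.isfinite(P).all(1)]
    for nm,X,zl,zh in [('c1',(.548,-.219),.034,.055),('c2',(.416,-.149),.034,.055),('c3',(.437,-.371),.034,.055),('st',(.474,.341),.04,.13)]:
        C=P[(np.hypot(P[:,0]-X[0],P[:,1]-X[1])<.05)&(P[:,2]>zl)&(P[:,2]<zh)]
        if len(C)>5:
            (a,b),r=cv2.minEnclosingCircle(C[:,:2].astype(np.float32)*1000); print(n,nm,round(a,1),round(b,1),'d',round(2*r,1),len(C),'z',np.percentile(C[:,2],[50,98]).round(4))
E
python3 cups.py m
```

```text
top c1 548.1 -218.2 d 64.1 103 z [0.0424 0.0488]
top c3 436.2 -370.5 d 65.5 119 z [0.0429 0.0494]
top st 473.9 340.6 d 65.4 102 z [0.0467 0.0517]
scene c1 546.3 -217.7 d 66.4 130 z [0.0424 0.051 ]
scene c2 415.0 -146.4 d 70.0 119 z [0.0427 0.0505]
scene c3 437.4 -368.2 d 68.2 108 z [0.0419 0.049 ]
scene st 474.1 342.0 d 63.9 124 z [0.0485 0.0542]
```

View pics/m_scene.png

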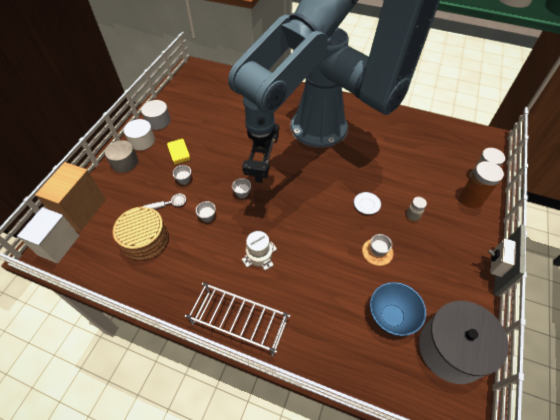

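View pics/m_top.png

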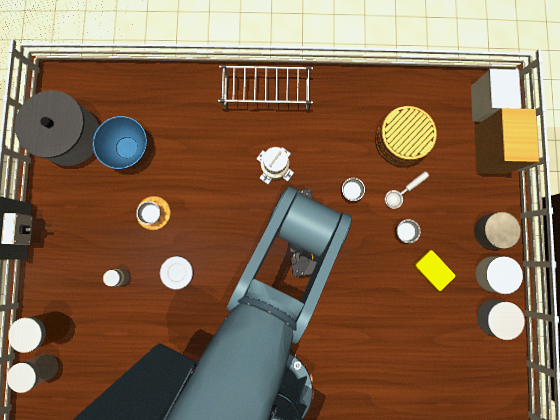

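Request:
{"fn": "apply_moves", "kwargs": {"steps": [[[0,-20,0],0],[[-1,-30,0],0],[[0,-23,0],0],[[0,-10,0],0],[[0,0,-30],0],[[0,0,-40],0],[[0,0,-30],0],[[0,0,-20],0],[[0,0,-10],0],[[0,0,-4],0]]}}

```text
time: 38.3
eef_pos: [0.417, -0.1473, 0.0288]
orientation: [[-0.175, 0.985, -0.001], [0.985, 0.175, 0.001], [0.001, -0.001, -1.0]]
contact_force: [-0.3, 0.0, 0.4]
finger_gap: 0.0879
```

Request:
{"fn": "apply_moves", "kwargs": {"steps": [[[0,0,-2],0],[[0,0,0],0],[[0,0,0],0]]}}

```text
time: 38.6
eef_pos: [0.4177, -0.1484, 0.0286]
orientation: [[-0.174, 0.985, 0.002], [0.985, 0.174, -0.001], [-0.001, 0.001, -1.0]]
contact_force: [-0.3, 0.3, -0.5]
finger_gap: 0.088
```

Request:
{"fn": "apply_moves", "kwargs": {"steps": [[[0,0,0],0],[[0,0,0],0],[[0,0,0],0],[[0,0,0],0],[[0,0,0],0],[[0,0,0],0],[[0,0,0],0],[[0,0,0],0]], "claw": 50}}

```text
time: 39.4
eef_pos: [0.4171, -0.1481, 0.028]
orientation: [[-0.174, 0.985, 0.0], [0.985, 0.174, -0.0], [-0.0, 0.0, -1.0]]
contact_force: [-1.6, 0.7, 5.8]
finger_gap: 0.0631
```

Request:
{"fn": "apply_moves", "kwargs": {"steps": [[[0,0,5],0],[[0,0,15],0],[[0,0,30],0],[[0,0,30],0],[[0,0,30],0],[[0,0,10],0],[[0,0,0],0],[[0,0,0],0]]}}

```text
time: 40.2
eef_pos: [0.4162, -0.1475, 0.1465]
orientation: [[-0.174, 0.985, -0.001], [0.985, 0.174, 0.001], [0.001, -0.001, -1.0]]
contact_force: [0.2, 0.6, -1.3]
finger_gap: 0.0626
```

```bash
python3 p.py; python3 - <<'E'
from h import *
snap('n'); crop('n','scene',190,110,310,220,6)
E
python3 cups.py n
```

```text
t 40.2 tcp [ 416.2 -147.5  146.5] jaw 10.02 q [-0.61 -0.01  2.02 -0.    1.14 -0.79] F [ 0.2  0.6 -1.3] gap 62.6
top c1 548.6 -219.5 d 63.5 62 z [0.0424 0.0474]
top c3 436.5 -370.5 d 64.8 114 z [0.043  0.0481]
top st 472.9 340.0 d 66.2 98 z [0.0463 0.0518]
scene c1 548.0 -218.2 d 66.9 130 z [0.0425 0.0497]
scene c3 438.1 -369.2 d 67.1 100 z [0.0425 0.0485]
scene st 472.9 342.6 d 67.4 123 z [0.0481 0.0542]
```

View pics/n_scene_c190_110.png

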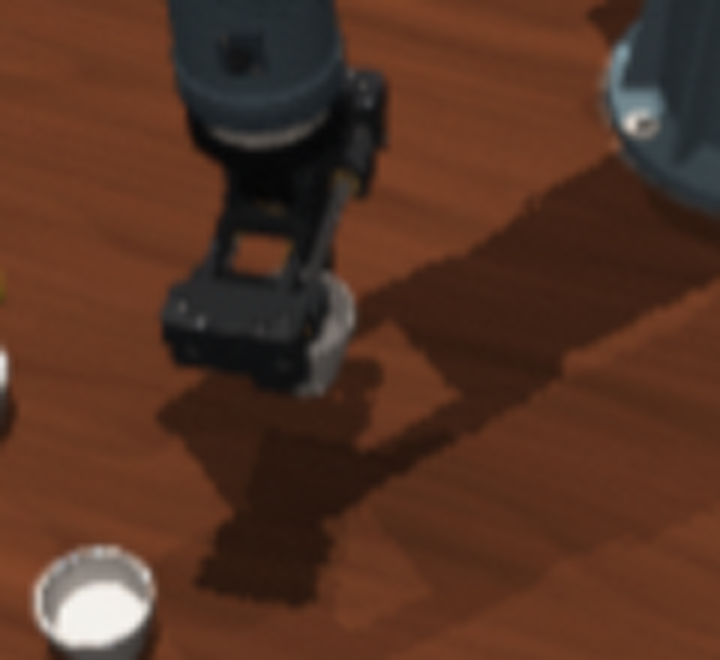

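Request:
{"fn": "apply_moves", "kwargs": {"steps": [[[2,20,0],0],[[4,35,0],0],[[5,45,0],0],[[5,45,0],0],[[5,45,0],0],[[5,45,0],0],[[5,45,0],0],[[5,45,0],0],[[5,45,0],0],[[5,45,0],0]]}}

```text
time: 41.3
eef_pos: [0.4618, 0.2687, 0.1459]
orientation: [[-0.174, 0.985, -0.003], [0.985, 0.174, -0.001], [-0.001, -0.003, -1.0]]
contact_force: [0.8, -0.6, -1.0]
finger_gap: 0.0627
```

Request:
{"fn": "apply_moves", "kwargs": {"steps": [[[5,35,0],0],[[4,25,0],0],[[2,14,0],0],[[0,0,0],0],[[0,0,0],0],[[0,0,0],0]]}}

```text
time: 41.9
eef_pos: [0.4737, 0.3397, 0.1472]
orientation: [[-0.173, 0.985, -0.001], [0.985, 0.173, -0.001], [-0.001, -0.001, -1.0]]
contact_force: [1.2, 0.4, -1.0]
finger_gap: 0.0633
```

```bash
python3 p.py; python3 - <<'E'
from h import *
snap('o'); crop('o','scene',330,180,430,280,6); crop('o','top',100,160,200,260,6)
E
```

```text
t 41.9 tcp [473.7 339.7 147.2] jaw 9.95 q [ 0.42  0.3   1.66 -0.    1.18  0.25] F [ 1.2  0.4 -1. ] gap 63.3
```

View pics/o_scene_c330_180.png

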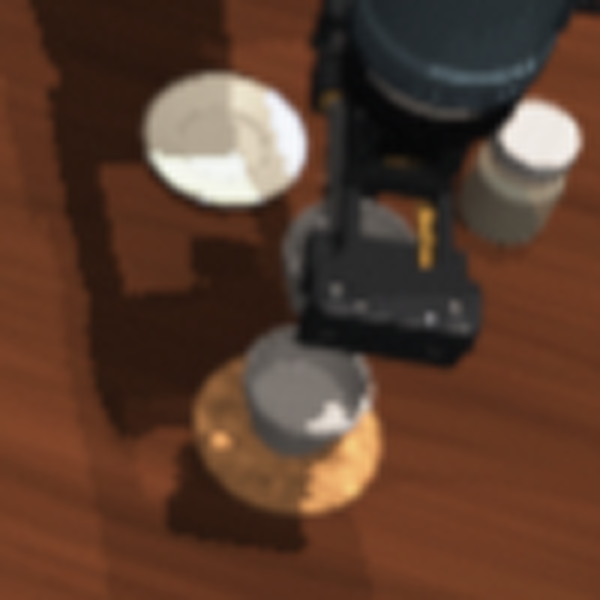

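Request:
{"fn": "apply_moves", "kwargs": {"steps": [[[0,1,-25],0],[[0,0,-30],0],[[0,0,-18],0],[[0,0,-8],0],[[0,0,-4],0],[[0,0,-2],0],[[0,0,0],0],[[0,0,0],0]]}}

```text
time: 42.8
eef_pos: [0.4746, 0.3423, 0.0617]
orientation: [[-0.174, 0.985, 0.002], [0.985, 0.174, 0.001], [0.0, 0.002, -1.0]]
contact_force: [0.4, -1.1, -1.6]
finger_gap: 0.0632
```

Request:
{"fn": "apply_moves", "kwargs": {"steps": [[[0,0,-2],0],[[0,0,-1],0],[[0,0,-1],0],[[0,0,0],0],[[0,0,0],0]]}}

```text
time: 43.3
eef_pos: [0.4739, 0.342, 0.0567]
orientation: [[-0.174, 0.985, -0.0], [0.985, 0.174, -0.0], [-0.0, -0.0, -1.0]]
contact_force: [-0.0, -0.2, -0.6]
finger_gap: 0.0629
```

```bash
python3 p.py
```

```text
t 43.3 tcp [473.9 342.   56.7] jaw 10.02 q [ 0.42  0.43  1.7  -0.    1.01  0.25] F [-0.  -0.2 -0.6] gap 62.9
```

Request:
{"fn": "apply_moves", "kwargs": {"steps": [[[0,0,-1],0],[[0,0,-1],0],[[0,0,-1],0],[[0,0,0],0],[[0,0,0],0]]}}

```text
time: 43.8
eef_pos: [0.474, 0.3421, 0.0541]
orientation: [[-0.174, 0.985, 0.0], [0.985, 0.174, 0.0], [0.0, 0.0, -1.0]]
contact_force: [-0.6, -0.3, 4.3]
finger_gap: 0.0627
```

```bash
python3 p.py
```

```text
t 43.8 tcp [474.  342.1  54.1] jaw 10.02 q [0.42 0.43 1.7  0.   1.01 0.25] F [-0.6 -0.3  4.3] gap 62.7
```

Request:
{"fn": "apply_moves", "kwargs": {"steps": [[[0,0,0],0],[[0,0,0],0],[[0,0,0],0],[[0,0,10],0],[[0,0,30],0],[[0,0,40],0],[[0,0,20],0],[[2,-35,0],0],[[4,-45,0],0],[[4,-45,0],0]], "claw": 88}}

```text
time: 44.8
eef_pos: [0.484, 0.2162, 0.1548]
orientation: [[-0.176, 0.984, 0.002], [0.984, 0.176, 0.0], [-0.0, 0.002, -1.0]]
contact_force: [0.8, -0.3, -0.2]
finger_gap: 0.088
```

Request:
{"fn": "apply_moves", "kwargs": {"steps": [[[4,-45,0],0],[[4,-45,0],0],[[0,0,0],0]]}}

```text
time: 45.1
eef_pos: [0.4928, 0.1226, 0.1546]
orientation: [[-0.169, 0.986, 0.001], [0.986, 0.169, -0.001], [-0.002, 0.001, -1.0]]
contact_force: [0.1, 0.8, 0.6]
finger_gap: 0.0883
```

```bash
python3 p.py; python3 - <<'E'
from h import *
snap('q'); crop('q','scene',330,180,430,280,6); crop('q','top',100,160,200,260,6)
E
python3 cups.py q
```

```text
t 45.1 tcp [492.8 122.6 154.6] jaw 9.7 q [ 0.01  0.13  1.85 -0.    1.16 -0.16] F [0.1 0.8 0.6] gap 88.3
top c1 547.8 -218.4 d 63.8 101 z [0.0425 0.0478]
top c3 437.3 -370.8 d 64.8 117 z [0.0419 0.048 ]
top st 474.9 340.7 d 63.2 405 z [0.0487 0.0719]
scene c1 547.0 -219.6 d 69.9 126 z [0.0425 0.0498]
scene c3 436.0 -366.9 d 67.7 104 z [0.0418 0.0491]
scene st 474.6 339.6 d 66.4 396 z [0.0531 0.0752]
```

View pics/q_scene_c330_180.png

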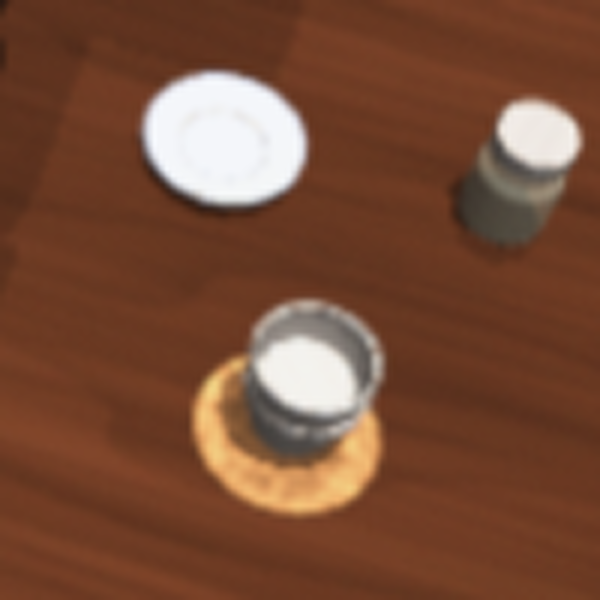

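Request:
{"fn": "apply_moves", "kwargs": {"steps": [[[5,-30,0],0],[[7,-42,0],0],[[7,-42,0],0],[[7,-42,0],0],[[7,-42,0],0],[[7,-42,0],0],[[7,-42,0],0],[[5,-35,0],0],[[3,-20,0],0],[[1,-8,0],0]]}}

```text
time: 46.2
eef_pos: [0.5486, -0.2183, 0.1537]
orientation: [[-0.174, 0.985, 0.0], [0.985, 0.174, 0.0], [0.0, 0.0, -1.0]]
contact_force: [0.2, -0.3, 0.3]
finger_gap: 0.0878
```

Request:
{"fn": "apply_moves", "kwargs": {"steps": [[[0,0,-30],0],[[0,0,-30],0],[[0,0,-10],0],[[0,0,0],0],[[0,0,0],0],[[0,0,0],0]]}}

```text
time: 46.8
eef_pos: [0.5491, -0.2181, 0.0855]
orientation: [[-0.175, 0.985, 0.002], [0.985, 0.175, -0.001], [-0.002, 0.002, -1.0]]
contact_force: [0.9, -0.3, 0.6]
finger_gap: 0.0881
```

```bash
python3 p.py; python3 - <<'E'
from h import *
snap('r'); crop('r','scene',160,150,260,240,7)
E
python3 cups.py r
```

```text
t 46.8 tcp [ 549.1 -218.1   85.5] jaw 10.05 q [-0.58  0.39  1.68  0.    1.07 -0.75] F [ 0.9 -0.3  0.6] gap 88.1
top c3 437.3 -370.6 d 65.1 116 z [0.0419 0.0489]
top st 473.4 340.3 d 65.9 477 z [0.048  0.0724]
scene c1 547.0 -215.4 d 66.3 81 z [0.0424 0.0508]
scene c3 442.2 -372.6 d 63.8 51 z [0.0423 0.0486]
scene st 473.6 340.6 d 66.0 394 z [0.0532 0.0748]
```

View pics/r_scene_c160_150.png

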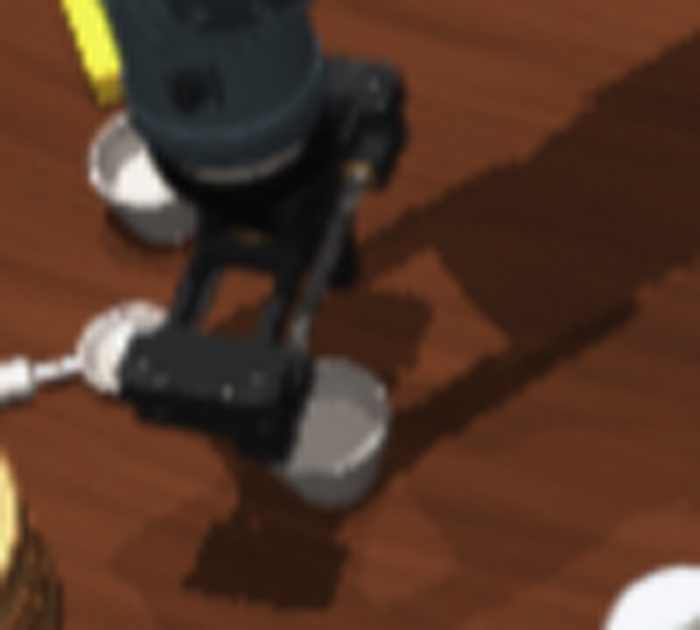

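Request:
{"fn": "apply_moves", "kwargs": {"steps": [[[0,0,-20],0],[[0,0,-18],0],[[0,0,-10],0],[[0,0,-5],0],[[0,0,-3],0],[[0,0,0],0],[[0,0,0],0],[[0,0,0],0]]}}

```text
time: 47.7
eef_pos: [0.5483, -0.2182, 0.0284]
orientation: [[-0.174, 0.985, 0.001], [0.985, 0.174, -0.001], [-0.001, 0.001, -1.0]]
contact_force: [0.1, -0.1, 0.5]
finger_gap: 0.088
```

Request:
{"fn": "apply_moves", "kwargs": {"steps": [[[0,0,0],0],[[0,0,0],0],[[0,0,0],0],[[0,0,0],0],[[0,0,0],0],[[0,0,0],0],[[0,0,0],0],[[0,0,0],0]], "claw": 50}}

```text
time: 48.5
eef_pos: [0.548, -0.218, 0.0279]
orientation: [[-0.174, 0.985, 0.0], [0.985, 0.174, -0.0], [-0.0, 0.0, -1.0]]
contact_force: [-0.6, 1.9, 1.8]
finger_gap: 0.0635
```

Request:
{"fn": "apply_moves", "kwargs": {"steps": [[[0,0,5],0],[[0,0,15],0],[[0,0,30],0],[[0,0,35],0],[[0,0,35],0],[[0,0,15],0],[[-2,15,0],0],[[-4,30,0],0],[[-6,42,0],0],[[-6,42,0],0]]}}

```text
time: 49.5
eef_pos: [0.5278, -0.0865, 0.1603]
orientation: [[-0.173, 0.985, -0.004], [0.985, 0.173, 0.002], [0.002, -0.003, -1.0]]
contact_force: [0.4, 0.7, -1.2]
finger_gap: 0.0628
```

Request:
{"fn": "apply_moves", "kwargs": {"steps": [[[-6,42,0],0],[[-6,42,0],0],[[-6,42,0],0],[[-6,42,0],0],[[-6,42,0],0],[[-6,42,0],0],[[-6,42,0],0],[[-6,42,0],0],[[-5,42,0],0],[[-2,30,0],0]]}}

```text
time: 50.5
eef_pos: [0.4716, 0.3215, 0.1602]
orientation: [[-0.176, 0.984, -0.004], [0.984, 0.176, -0.001], [-0.0, -0.004, -1.0]]
contact_force: [0.5, 0.5, -1.0]
finger_gap: 0.0631
```

```bash
python3 p.py
```

```text
t 50.5 tcp [471.6 321.5 160.2] jaw 10.12 q [0.39 0.26 1.68 0.   1.21 0.21] F [ 0.5  0.5 -1. ] gap 63.1
```

Request:
{"fn": "apply_moves", "kwargs": {"steps": [[[0,15,0],0],[[-1,7,0],0],[[0,0,-25],0],[[0,0,-25],0],[[0,0,-15],0],[[0,0,-8],0],[[0,0,-4],0],[[0,0,0],0],[[0,0,0],0],[[0,0,0],0]]}}

```text
time: 51.5
eef_pos: [0.4746, 0.3413, 0.0868]
orientation: [[-0.174, 0.985, 0.002], [0.985, 0.174, 0.001], [0.0, 0.002, -1.0]]
contact_force: [0.9, -0.7, -0.6]
finger_gap: 0.063
```

```bash
python3 p.py; python3 - <<'E'
from h import *
snap('s',('scene',)); crop('s','scene',330,180,430,280,6)
E
```

```text
t 51.5 tcp [474.6 341.3  86.8] jaw 10.02 q [0.42 0.38 1.69 0.   1.07 0.25] F [ 0.9 -0.7 -0.6] gap 63.0
```

View pics/s_scene_c330_180.png

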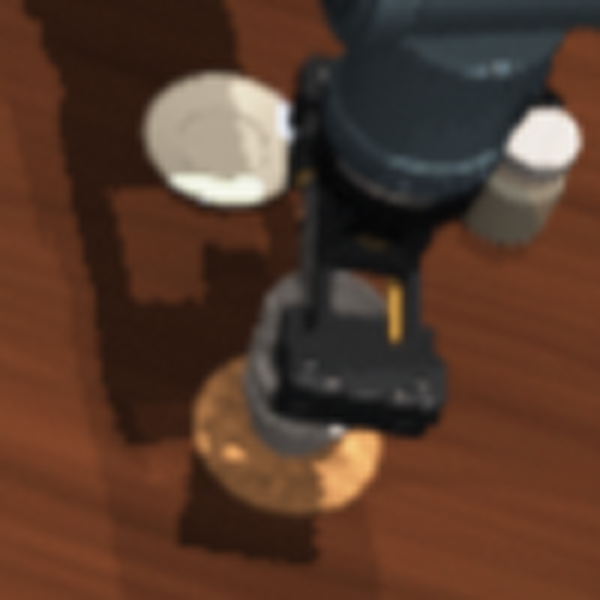

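Held cup lined up over the stack. Lowering to about 76.

Request:
{"fn": "apply_moves", "kwargs": {"steps": [[[0,0,-3],0],[[0,0,-2],0],[[0,0,-2],0],[[0,0,-1],0],[[0,0,0],0],[[0,0,0],0]]}}

```text
time: 52.15
eef_pos: [0.4739, 0.341, 0.0777]
orientation: [[-0.174, 0.985, -0.0], [0.985, 0.174, -0.0], [0.0, -0.0, -1.0]]
contact_force: [-1.1, -0.3, -1.4]
finger_gap: 0.0631
```

Request:
{"fn": "apply_moves", "kwargs": {"steps": [[[0,0,-1],0],[[0,0,-1],0],[[0,0,0],0],[[0,0,0],0]]}}

```text
time: 52.55
eef_pos: [0.474, 0.3411, 0.0759]
orientation: [[-0.174, 0.985, 0.0], [0.985, 0.174, 0.0], [0.0, 0.0, -1.0]]
contact_force: [0.3, -0.8, 1.1]
finger_gap: 0.0628
```

Request:
{"fn": "apply_moves", "kwargs": {"steps": [[[0,0,0],0],[[0,0,0],0],[[0,0,0],0],[[0,0,10],0],[[0,0,30],0],[[0,0,40],0],[[0,0,20],0],[[0,-30,0],0],[[-2,-42,0],0],[[-2,-42,0],0]], "claw": 88}}

```text
time: 53.55
eef_pos: [0.4699, 0.2262, 0.1768]
orientation: [[-0.176, 0.984, 0.002], [0.984, 0.176, 0.0], [-0.0, 0.002, -1.0]]
contact_force: [0.7, 0.2, -0.3]
finger_gap: 0.0879
```

Request:
{"fn": "apply_moves", "kwargs": {"steps": [[[-2,-42,0],0],[[-2,-42,0],0],[[-2,-42,0],0],[[-2,-42,0],0],[[-2,-42,0],0],[[-2,-42,0],0],[[-2,-42,0],0],[[-2,-42,0],0]]}}

```text
time: 54.35
eef_pos: [0.4538, -0.1108, 0.1768]
orientation: [[-0.174, 0.985, 0.001], [0.985, 0.174, -0.001], [-0.001, 0.001, -1.0]]
contact_force: [0.1, -0.2, -1.3]
finger_gap: 0.0881
```

```bash
python3 p.py; python3 - <<'E'
from h import *
snap('t'); crop('t','scene',330,180,430,280,6)
E
python3 cups.py t
```

```text
t 54.35 tcp [ 453.8 -110.8  176.8] jaw 10.01 q [-0.49  0.    1.93  0.    1.2  -0.67] F [ 0.1 -0.2 -1.3] gap 88.1
top c3 437.8 -370.6 d 65.3 115 z [0.0434 0.0486]
top st 474.6 338.6 d 64.0 542 z [0.0696 0.0939]
scene c3 434.4 -366.1 d 69.5 105 z [0.0417 0.0486]
scene st 473.7 342.1 d 66.5 487 z [0.0738 0.0975]
```

View pics/t_scene_c330_180.png

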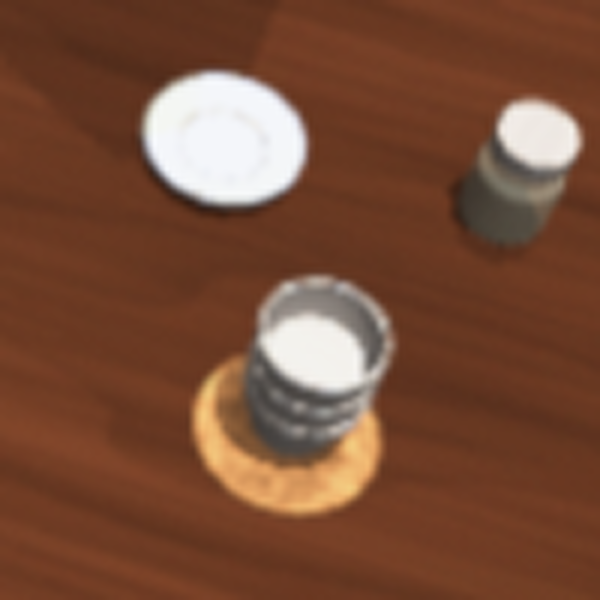

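View pics/t_scene.png

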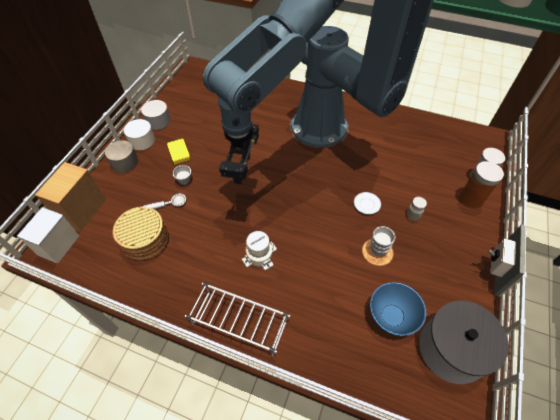

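Request:
{"fn": "apply_moves", "kwargs": {"steps": [[[-2,-25,0],-0.1],[[-3,-40,0],-0.1],[[-3,-42,0],-0.1],[[-3,-42,0],-0.1],[[-2,-42,0],-0.1],[[-2,-35,0],-0.1],[[-1,-25,0],-0.1],[[-1,-10,0],-0.1],[[0,0,-20],-0.1],[[0,0,-40],0]]}}

```text
time: 55.45
eef_pos: [0.4393, -0.3721, 0.119]
orientation: [[0.666, 0.746, 0.005], [0.746, -0.666, -0.006], [-0.001, 0.008, -1.0]]
contact_force: [0.4, -0.2, -0.5]
finger_gap: 0.0875
```

Request:
{"fn": "apply_moves", "kwargs": {"steps": [[[0,0,-20],0],[[0,0,-10],0],[[0,0,0],0],[[0,0,0],0]]}}

```text
time: 55.85
eef_pos: [0.4377, -0.3703, 0.087]
orientation: [[0.663, 0.749, 0.001], [0.749, -0.663, -0.001], [-0.0, 0.002, -1.0]]
contact_force: [-0.5, -0.1, 0.8]
finger_gap: 0.0879
```

```bash
python3 p.py; python3 - <<'E'
from h import *
snap('u'); crop('u','scene',130,110,230,210,7); crop('u','top',360,170,460,300,6)
E
python3 cups.py u
```

```text
t 55.85 tcp [ 437.7 -370.3   87. ] jaw -41.52 q [-0.91  0.36  1.72  0.    1.06 -0.18] F [-0.5 -0.1  0.8] gap 87.9
top c3 448.9 -358.8 d 50.2 32 z [0.0422 0.047 ]
top st 474.1 338.6 d 64.1 547 z [0.0695 0.094 ]
scene c3 436.9 -368.5 d 66.9 107 z [0.0414 0.0483]
scene st 474.1 340.8 d 65.9 484 z [0.0734 0.0969]
```

View pics/u_scene_c130_110.png

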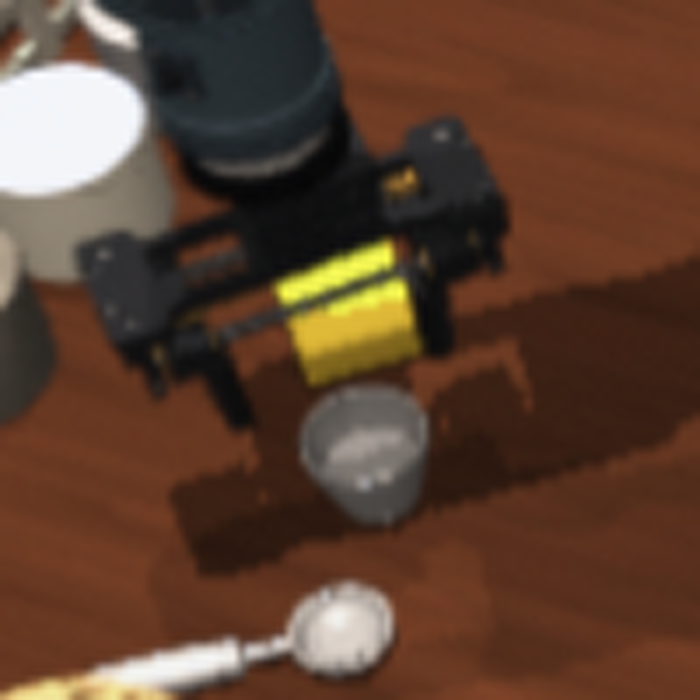

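View pics/u_top_c360_170.png

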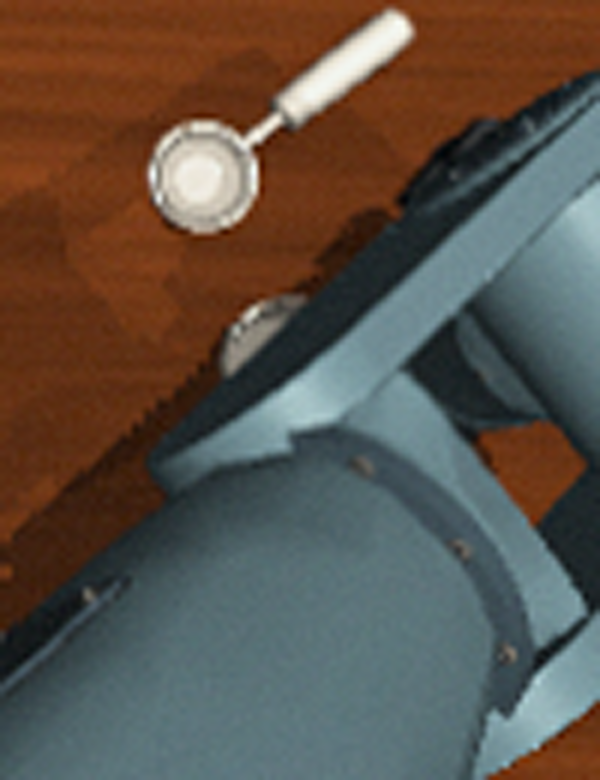

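Request:
{"fn": "apply_moves", "kwargs": {"steps": [[[0,0,-20],0],[[0,0,-20],0],[[0,0,-10],0],[[0,0,-5],0],[[0,0,-3],0],[[0,0,0],0],[[0,0,0],0],[[0,0,0],0]]}}

```text
time: 56.75
eef_pos: [0.4372, -0.3704, 0.0284]
orientation: [[0.663, 0.748, 0.001], [0.748, -0.663, -0.001], [-0.0, 0.001, -1.0]]
contact_force: [0.7, -0.1, -0.3]
finger_gap: 0.0882
```

Request:
{"fn": "apply_moves", "kwargs": {"steps": [[[0,0,0],0],[[0,0,0],0],[[0,0,0],0],[[0,0,0],0],[[0,0,0],0],[[0,0,0],0],[[0,0,0],0],[[0,0,0],0]], "claw": 50}}

```text
time: 57.55
eef_pos: [0.4368, -0.3699, 0.0278]
orientation: [[0.663, 0.748, -0.0], [0.748, -0.663, 0.0], [0.0, -0.0, -1.0]]
contact_force: [-2.1, 0.3, 3.7]
finger_gap: 0.0632
```

Request:
{"fn": "apply_moves", "kwargs": {"steps": [[[0,0,5],0],[[0,0,15],0],[[0,0,30],0],[[0,0,35],0],[[0,0,35],0],[[0,0,25],0],[[1,20,10],0],[[2,35,0],0],[[2,42,0],0.08],[[2,42,0],0.08]]}}

```text
time: 58.55
eef_pos: [0.4439, -0.23, 0.1839]
orientation: [[0.534, 0.846, 0.001], [0.846, -0.534, -0.001], [-0.0, 0.002, -1.0]]
contact_force: [0.1, 0.2, -0.7]
finger_gap: 0.0633
```

```bash
python3 p.py; python3 - <<'E'
from h import *
snap('v',('scene',)); crop('v','scene',130,80,290,200,5)
E
```

```text
t 58.55 tcp [ 443.9 -230.   183.9] jaw -32.26 q [-0.72  0.07  1.85  0.    1.22 -0.15] F [ 0.1  0.2 -0.7] gap 63.3
```

View pics/v_scene_c130_80.png

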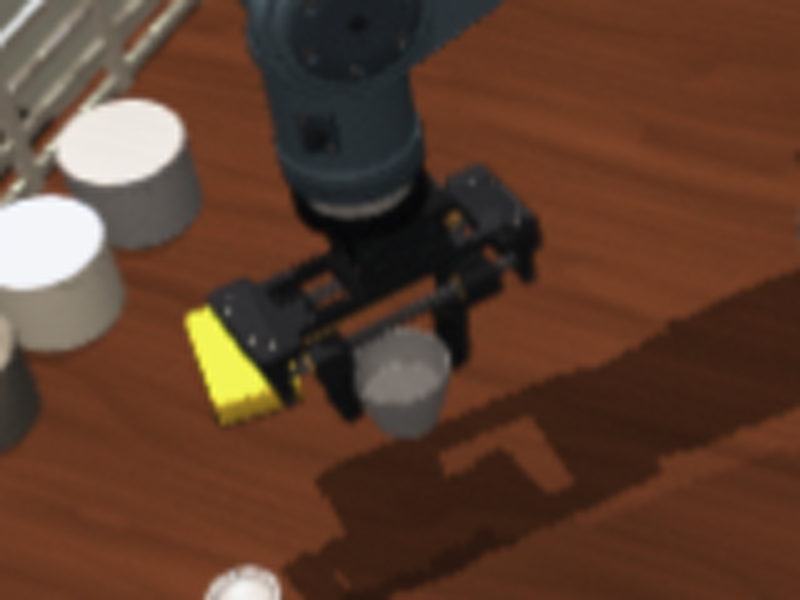

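Request:
{"fn": "apply_moves", "kwargs": {"steps": [[[2,42,0],0.08],[[2,42,0],0.08],[[2,42,0],0.08],[[2,42,0],0.08],[[2,42,0],0.08],[[2,42,0],0.08],[[2,42,0],0.08],[[2,42,0],0],[[2,42,0],0],[[3,42,0],0]]}}

```text
time: 59.6
eef_pos: [0.465, 0.1908, 0.1839]
orientation: [[0.005, 1.0, 0.002], [1.0, -0.005, 0.0], [0.0, 0.002, -1.0]]
contact_force: [0.6, -0.9, -0.2]
finger_gap: 0.0635
```

Request:
{"fn": "apply_moves", "kwargs": {"steps": [[[3,42,0],0],[[2,42,0],0],[[2,35,0],0],[[1,22,0],0],[[1,11,0],0],[[0,0,-20],0],[[0,0,-20],0],[[0,0,-15],0],[[0,0,-10],0],[[0,0,-5],0]]}}

```text
time: 60.6
eef_pos: [0.4737, 0.3404, 0.1119]
orientation: [[0.006, 1.0, -0.001], [1.0, -0.006, -0.001], [-0.001, -0.001, -1.0]]
contact_force: [-0.0, -0.8, -0.9]
finger_gap: 0.0633
```

Request:
{"fn": "apply_moves", "kwargs": {"steps": [[[0,0,0],0],[[0,0,0],0],[[0,0,0],0]]}}

```text
time: 60.9
eef_pos: [0.4745, 0.3413, 0.1137]
orientation: [[0.005, 1.0, 0.001], [1.0, -0.005, 0.001], [0.001, 0.001, -1.0]]
contact_force: [-0.1, 1.0, -0.4]
finger_gap: 0.0633
```

```bash
python3 p.py; python3 - <<'E'
from h import *
snap('w',('scene',)); crop('w','scene',330,180,430,280,6)
E
```

```text
t 60.9 tcp [474.5 341.3 113.7] jaw -0.3 q [0.42 0.34 1.68 0.   1.12 0.43] F [-0.1  1.  -0.4] gap 63.3
```

View pics/w_scene_c330_180.png

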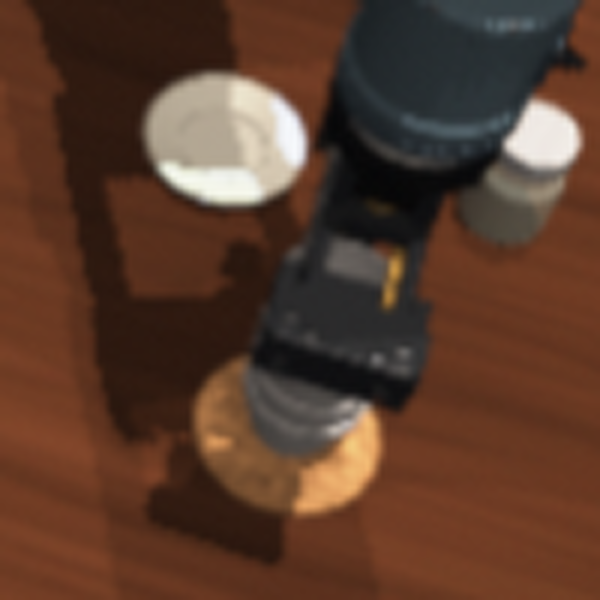

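Request:
{"fn": "apply_moves", "kwargs": {"steps": [[[0,0,-5],0],[[0,0,-3],0],[[0,0,-2],0],[[0,0,-2],0],[[0,0,-1],0],[[0,0,0],0],[[0,0,0],0]]}}

```text
time: 61.65
eef_pos: [0.474, 0.3411, 0.0998]
orientation: [[0.005, 1.0, 0.0], [1.0, -0.005, 0.0], [0.0, 0.0, -1.0]]
contact_force: [0.1, 0.3, -0.4]
finger_gap: 0.0632
```

Request:
{"fn": "apply_moves", "kwargs": {"steps": [[[0,0,-1],0],[[0,0,-1],0],[[0,0,0],0],[[0,0,0],0]]}}

```text
time: 62.05
eef_pos: [0.474, 0.341, 0.0979]
orientation: [[0.005, 1.0, 0.0], [1.0, -0.005, 0.0], [0.0, 0.0, -1.0]]
contact_force: [-0.3, -0.6, 0.5]
finger_gap: 0.063
```

Request:
{"fn": "apply_moves", "kwargs": {"steps": [[[0,0,0],0],[[0,0,0],0],[[0,0,0],0],[[0,0,10],0],[[0,0,30],0],[[0,0,40],0],[[0,-20,20],0],[[0,-40,0],0],[[0,-42,0],0],[[0,-42,0],0]], "claw": 88}}

```text
time: 63.05
eef_pos: [0.4739, 0.1959, 0.1989]
orientation: [[0.004, 1.0, 0.002], [1.0, -0.004, 0.0], [0.0, 0.002, -1.0]]
contact_force: [1.0, 0.2, -0.2]
finger_gap: 0.0879
```

Request:
{"fn": "apply_moves", "kwargs": {"steps": [[[0,-42,0],0],[[-10,-42,0],0],[[-20,-42,0],0],[[-20,-42,0],0],[[-20,-42,0],0],[[-20,-42,0],0],[[0,-20,0],0],[[0,0,0],0]]}}

```text
time: 63.85
eef_pos: [0.384, -0.0774, 0.1988]
orientation: [[0.01, 1.0, 0.002], [1.0, -0.01, -0.002], [-0.002, 0.002, -1.0]]
contact_force: [0.0, 0.1, 0.2]
finger_gap: 0.0881
```

```bash
python3 p.py; python3 - <<'E'
from h import *
snap('x'); crop('x','scene',330,180,430,280,6); crop('x','top',240,130,310,195,10)
E
python3 cups.py x
```

```text
t 63.85 tcp [384.  -77.4 198.8] jaw -0.55 q [-0.5  -0.22  2.08 -0.    1.27 -0.49] F [0.  0.1 0.2] gap 88.1
top st 473.1 338.8 d 65.5 618 z [0.0912 0.1158]
scene st 474.1 340.4 d 66.0 581 z [0.0943 0.1188]
```

View pics/x_scene_c330_180.png

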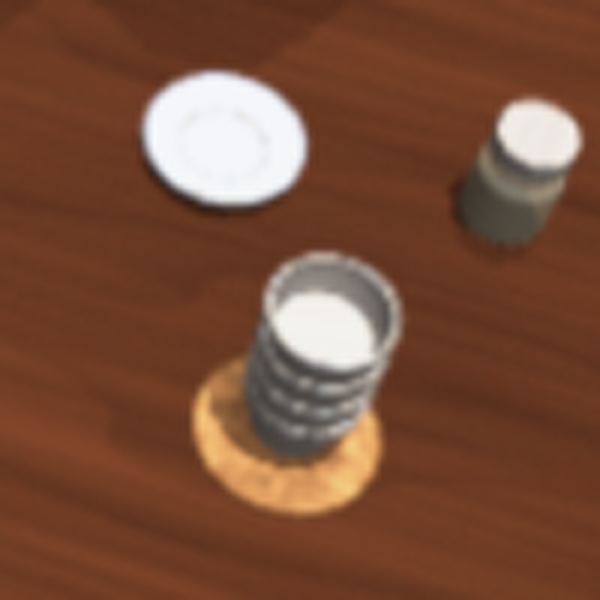

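View pics/x_scene.png

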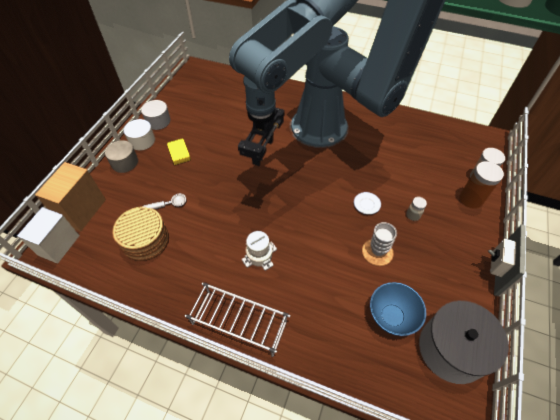

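View pics/x_top.png

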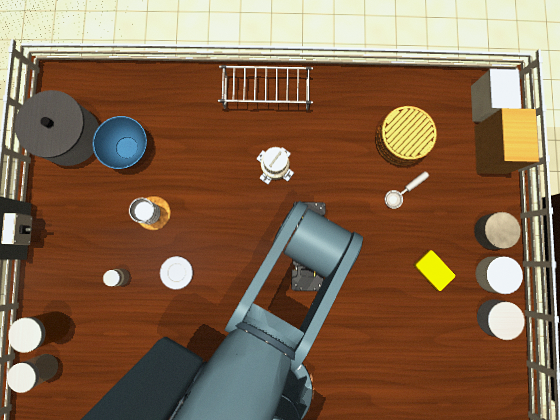

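```bash
python3 - <<'E'
from h import *
def pr(n,a,b,z=.0897):
    A=pix2w(n,*a,z=z);B=pix2w(n,*b,z=z); d=B-A; print(n,'mid',((A+B)/2).round(4),'ang',np.degrees(np.arctan2(d[1],d[0])))
pr('top',(270.3,165.5),(280,152)); pr('scene',(250.5,243.8),(264,236.3))
E
python3 -c "
from h import *
crop('x','top',100,180,200,240,6)"; python3 p.py
```

```text
top mid [ 0.6192 -0.0031  0.0897] ang -34.13983351473642
scene mid [ 0.6183 -0.0022  0.0897] ang 144.09570167072053
t 63.95 tcp [384.1 -75.  198.3] jaw -0.38 q [-0.5  -0.22  2.08  0.    1.27 -0.49] F [ 0.5 -0.1  0.1] gap 87.9
```

View pics/x_top_c240_130.png

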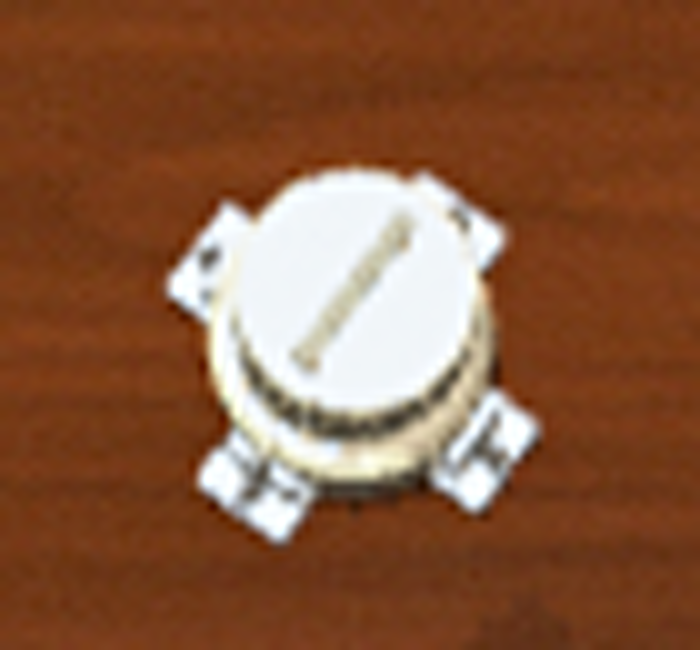

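The bar is at about −35°, against −35.5° at the start, and the height is unchanged. I'm handing in.

```bash
python3 -c "
from h import *
print(hand_in())"
```

```text
the job is handed in; nothing more can be done
None
```

The job is done and handed in at about 64 s of the 210 s. The tub is capped again with all three tablets inside, and the three loose cups are nested upright in the cup on the mat.

- **Tub:** I pressed the cap about 5.7 mm, turned it 61° anticlockwise and set it aside. All tablets lay below about 45 mm, under the 66 mm mouth. I then put the cap back, pressed it about 5.5 mm and turned it 61° clockwise.
- **Cap check:** It rests at its original height (88.1 mm against 88.2 mm, top camera). Its bar is at about −35°, against about −35.5° at the start. It sits 1–2 mm to one side of where it started. I did not do a pull or twist test of the lock.
- **Cups:** The rim rose by about 22 mm per cup, to about 116–119 mm in the last check (116 mm expected). The stack is within about 2 mm of the mat cup's first measured position.
- **Other things:** The last pictures show the bowl, steamer tiers, jar, spoon, saucer and sponge where they were. I saw no knock to a tablet or cup, and no slip of the grip. The arm ended clear of everything.

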